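Load the pudding steamer, open the steam half way and start the timer

ROBOT

A 6-joint arm with a two-finger parallel gripper is mounted at the origin on a cart in front of the work surface, level with it; the furniture and walls round the work are solid. World frame = base frame: x ahead of the robot, y to its left, z up, the work surface at z = 0. Lengths are in mm, angles in rad, forces in N, time in s.
With the tool pointing down it reaches from about 300 to 775 mm from the base axis. Payload 14.6 kg.
Tool frame: the origin (TCP) lies midway between the tips of the shut fingers; the grasp point (between the pads) lies 19 mm behind it (manip.tcp_to_grasp is the distance from the TCP to the grasp point, in mm); z points along the fingers, x is the direction in which the jaws open and shut, and the axes are right-handed (so a half turn about z gives the same grasp; the last joint's range is limited). The gripper opens to 94 mm and grips with 3 to 60 N. Pads are 16 mm wide; open, the fingers measure 119 mm over their backs; the gripper's body (75 mm by 177 mm) begins 78 mm behind the grasp point.
Start: joints at [-1.348, 0.3, 1.521, -0, 1.321, -0.067], TCP at [157.161, -527.057, 205.446] pointing down, gripper open.
Joint ranges: [-3.03, 3.03], [-0.79, 2.21], [0.23, 2.52], [-1.04, 4.18], [0, 3.07], [-2.55, 2.55]. Speed limits (rad/s): [2.22, 2.22, 2.57, 3.14, 3.14, 3.14].

INTERFACE

Orientations are given as [roll, pitch, yaw] about the fixed x, y, z axes, in that order (R = Rz(yaw) Ry(pitch) Rx(roll)).
In Python, from cell import manip gives the robot as it stands.
- The arm moves only by the tool arm_command, never from a script. Its argument "steps" is a list of rows, each a list of 3 entries, a list of its own where there are three numbers: the opening, from 0 (shut) to 1 (fully open), then the shift along the tool's x, y, z in cm, then the turn about the tool's z in rad. A call has 1 to 5 rows; each row shifts and turns the commanded pose from where the row before left it, along the tool's axes as they then stand; what a row does not reach is not made up. A row lasts 1/12 s, in which the tool goes at most 41.7 mm and 7.16 degrees, less where a joint would pass 70% of its speed; a pose out of reach is approached as far as the arm can. A call with a gripper value outside its range is refused whole. The fingers move at their own pace and stop on an object; "force" is the grip in N (left out, the last holds). Time passes only in rows, so rows that do not move let the fingers close. It gives the time, the measured TCP pose, the force and the opening at its end, in the units of the state.
- manip.read_state(): the state, without advancing time (a new reading comes with each control period).
- manip.camera(name): name is "side" or "top"; returns (picture, depth): 384x512x3 uint8, red, green, blue; 384x512 float32, mm along the optical axis (not along the pixel's ray), 0 where there is no reading.
- manip.calibration(name): a dict with "fx", "fy", "cx", "cy" (pixels), "R" (3x3) and "t" (3): a world point X has camera coordinates R X + t. Camera axes: x right, y down, z forward; pixel columns grow to the right and rows downward; lengths in mm; the calibration is good to about 2 mm. A picture is of the moment at which its call begins. calibration takes no time and is no camera call.
- manip.sign_off(): hands the job in, once; it reports no verdict.
The state is a dict: "clock": time; "joints": joint angles; "qd": joint speeds; "effort": joint torques, N m; "eef_pos": TCP position; "eef_rot": TCP orientation; "wrist_force": force on the tool from outside, world axes, zero at the start; "moment": the same for the moment, N m; "finger_gap": finger opening in mm.
Only numpy, scipy, OpenCV 4.12 (cv2) and the standard library are available. Lean on these libraries where they do the work, as an engineer would, in place of code of your own. Each camera call takes 0.05 s, during which the arm holds its last target.

TASK

Steam the puddings: lift the steamer's lid right back so that it stays, stand every pudding mould upright on the rack inside, and shut the lid. Only then set the steam valve to half open, and after that start the clockwork timer by turning it past its top mark and then back down to 20 minutes. Leave everything else where it is.

Things in the scene. Friction and masses are not known exactly. Their poses are not given: they have to be found in the camera images.
- rack_mid (a point): centre of the top of the wire rack in the steamer, a fixed steel pan about 165 x 180 mm and 100 mm high with a lid; rack top 26 mm above the counter. z up; x points from the front wall to the hinge wall, y to the valve side. Inside of the pan at the rack: 75 mm either way along x, 82 mm along y. Wall tops 75 mm above this point
- steamer_lid (a joint): the steamer's flat lid on its rear hinge: 0 shut, 1.745 rad fully open. Past about 1.5 rad it leans back and stays by itself; short of that it falls shut. It weighs 0.2 kg
- lid_hinge (a point): middle of the lid's hinge axis, at the top of the steamer's rear wall; its y axis is the hinge line, axes as rack_mid and fixed. The lid turns up and back about +y; the lid plate reaches 166 mm from here
- lid_handle (a point): middle of the lid's handle, a round steel bar 10 mm thick whose straight 72 mm run lies along this point's y axis, its centre 42 mm above the lid plate (147 mm above the counter when shut) on two posts 92 mm apart, 155 mm from the hinge line. Moves with the lid
- steam_valve (a joint): quarter-turn steam valve on the pipe beside the steamer: 0 shut (lever points at the steamer's front, square to the pipe), 1.571 fully open (lever along the pipe, away from the steamer), so half open is 0.785. Opens clockwise seen from above. Stiff, stays where it is left (0.12 N m)
- valve_grip (a point): centre of the black sleeve on the valve lever: 66 mm long, 18 mm wide, 13 mm high, about 70 mm above the counter, 78 mm out from the valve's axis. Its x axis points along the lever to the valve's axis; moves with the lever
- valve_axis (a point): point on the valve's upright turning axis at the lever's height; does not move, axes as rack_mid
- timer_dial (a joint): the timer's ribbed dial: 0 at the stop, grows counterclockwise seen from above (winding up), 5.236 at the far stop. 0.0838 rad a minute: the 20 minute mark is 1.676, the top mark (60 minutes) 5.027. Marks on the housing every 5 minutes, longer every 10, thick at 0 and at 60; a white line on the dial points to the reading. Stays where it is left (0.03 N m)
- timer_top (a point): on the timer's upright axis, 45 mm above the counter, half-way up the red dial: 58 mm across at its foot (28 mm up), narrowing to about 46 mm at its top (55 mm up). White housing 94 mm across and 27 mm high, stuck to the counter. At reading 0 the dial's line points along this point's -x; its axes do not turn with the dial
- mould0_mid (a point): pudding mould, may be absent: closed aluminium cup 52 mm across at its heavy foot ring, 50 mm at the rim, its clamped lid 48 mm up, on it a black round knob 18 mm across and 22 mm high to lift it by; 71 mm tall in all. Point on its axis 35 mm above its foot, z along the axis. 0.13 kg
- mould0: the same pudding mould 0, origin at the centre of its foot
- mould1_mid (a point): pudding mould, may be absent: closed aluminium cup 52 mm across at its heavy foot ring, 50 mm at the rim, its clamped lid 48 mm up, on it a black round knob 18 mm across and 22 mm high to lift it by; 71 mm tall in all. Point on its axis 35 mm above its foot, z along the axis. 0.13 kg
- mould1: the same pudding mould 1, origin at the centre of its foot
- mould2_mid (a point): pudding mould, may be absent: closed aluminium cup 52 mm across at its heavy foot ring, 50 mm at the rim, its clamped lid 48 mm up, on it a black round knob 18 mm across and 22 mm high to lift it by; 71 mm tall in all. Point on its axis 35 mm above its foot, z along the axis. 0.13 kg
- mould2: the same pudding mould 2, origin at the centre of its foot
- mould3_mid (a point): pudding mould, may be absent: closed aluminium cup 52 mm across at its heavy foot ring, 50 mm at the rim, its clamped lid 48 mm up, on it a black round knob 18 mm across and 22 mm high to lift it by; 71 mm tall in all. Point on its axis 35 mm above its foot, z along the axis. 0.13 kg
- mould3: the same pudding mould 3, origin at the centre of its foot
- spice_jar: bystander, leave alone: spice jar with a green cap, 42 mm across, 99 mm tall
- pepper_jar: bystander, leave alone: spice jar with a white cap, 47 mm across, 98 mm tall
- vial: bystander, leave alone: white vial with a green cap, 31 mm across, 63 mm tall
- spoon: bystander, leave alone: steel spoon 201 mm long, lying, 14 mm high
- cup: bystander, leave alone: steel measuring cup with a flat strap handle, 127 x 53 x 31 mm
- peeler: bystander, leave alone: hand peeler 170 mm long, lying, 18 mm high
Mind the look-alikes: they are no part of the job. What is shaped like the mould3 but yellow is not meant.

How it is judged:
By the outcome, as a careful person would: the job done as asked, in the order asked, and still so for the second after the job is handed in, with the robot touching nothing.
Of mould0, mould1, mould2, mould3 only 2 to 4 are there at a start; the rules pass over those that are not, and their reading is None.
At some moment in a run one of mould0, mould1, mould2, mould3 may be knocked a few centimetres aside while the robot is not near it.
It also fails if it takes over 210 s, if anything falls off the work surface, if the arm or the gripper's body presses on something with over 40 N, if the wrist force passes 120 N, or if a joint passes its speed limit or range.

## Working session

There is one attempt and no reset: what is moved stays moved. The work goes in short steps, Python scripts to look and compute and a tool call to move; the robot and the scene stay as the last step left them, time stands still between calls to the robot, and variables do not carry over. Pictures are saved under pics/ and viewed, and the job is handed in when it is done.

Besides the shell and the picture viewer there is one more tool, called after "Request:" by a JSON object that holds its "name" and its "arguments". arm_command: Moves the arm, as the interface text tells. Its arguments: {"type":"object","properties":{"steps":{"type":"array","items":{"type":"array"}},"force":{"type":"number"}},"required":["steps"]}

```bash
ls; mkdir -p pics; python3 - <<'E'
from cell import manip
import cv2,numpy as np
print(manip.read_state())
for n in("side","top"):
    p,d=manip.camera(n); cv2.imwrite(f"pics/{n}0.png",cv2.resize(p[:,:,::-1],(800,600),interpolation=cv2.INTER_CUBIC)); np.save(f"{n}_d0.npy",d); np.save(f"{n}_p0.npy",p)
    print(n,manip.calibration(n))
E
```

```text
pics
{'clock': 0.0, 'joints': array([-1.34759307e+00,  3.00450578e-01,  1.52156555e+00,  1.25026466e-05,
        1.32072111e+00, -6.65843927e-02]), 'qd': array([ 0.00074611, -0.00116754,  0.00053893, -0.00056602, -0.00028568,
       -0.00106834]), 'effort': array([-1.72540811e-03, -5.31804442e+01, -3.52737522e+01,  7.07967044e-02,
        2.44221976e-02, -7.93888876e-05]), 'eef_pos': array([ 157.11229033, -526.80910185,  204.90416543]), 'eef_rot': array([-3.14150442e+00,  1.14124152e-03, -1.28101173e+00]), 'wrist_force': array([-0.12039673, -0.3717665 ,  0.03480936]), 'moment': array([-0.01407899,  0.00575754, -0.00387606]), 'finger_gap': 93.91967861528359}
side {'fx': 496.841606327589, 'fy': 496.841606327589, 'cx': 254.6454596231522, 'cy': 189.98505071918797, 'R': array([[ 0.99210818, -0.123825  , -0.01971602],
       [-0.07919098, -0.49689158, -0.86419185],
       [ 0.09721183,  0.85893313, -0.50277602]]), 't': array([-553.12303049,  139.4887941 , 1353.09501382])}
top {'fx': 482.1587555920295, 'fy': 482.1587555920295, 'cx': 260.60513989038236, 'cy': 189.56582669380316, 'R': array([[ 0.01105372, -0.99991   , -0.00760314],
       [-0.99257072, -0.0100506 , -0.12125322],
       [ 0.12116589,  0.00888696, -0.99259249]]), 't': array([   2.12340725,  546.89214738, 1333.86170292])}
```

View pics/side0.png

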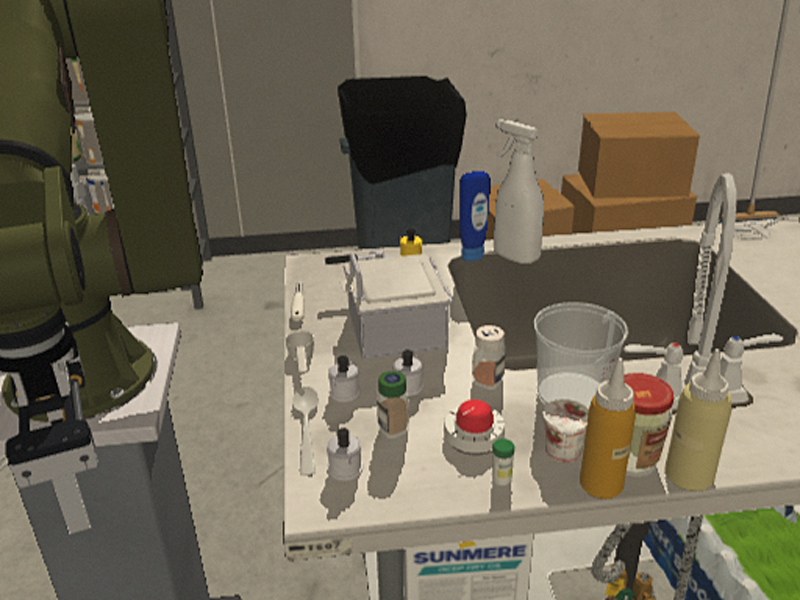

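View pics/top0.png

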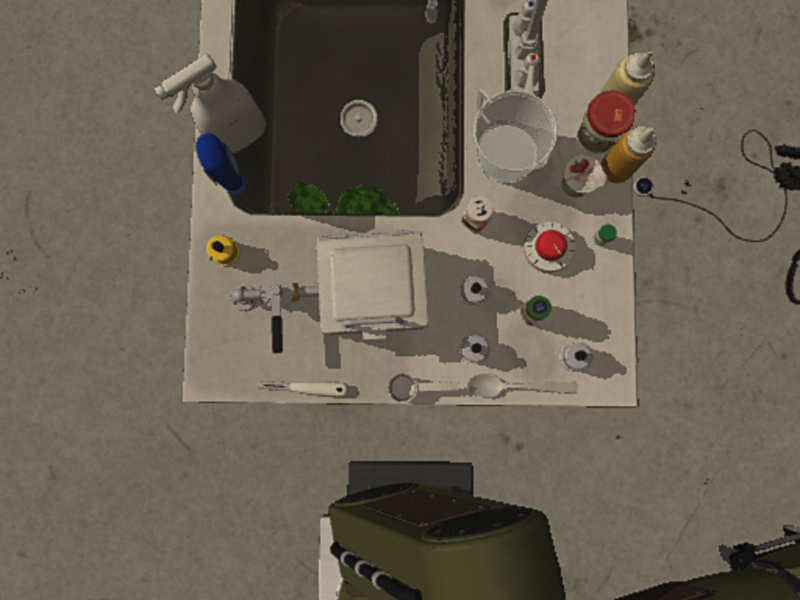

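The top view shows three aluminium moulds with black knobs, at (475,288), (475,347) and (577,355). The candidates that could be mistaken for them are the yellow mould (222,250, excluded by colour), the green-capped jar (538,307), the white-capped pepper jar (478,212), and the vial (606,233). Next are close crops to measure them.

```bash
cat > h.py <<'E'
import numpy as np,cv2
from cell import manip
def ray(n,u,v,z):
    c=manip.calibration(n);R,t=np.array(c['R']),np.array(c['t'])
    d=R.T@np.array([(u-c['cx'])/c['fx'],(v-c['cy'])/c['fy'],1]);o=-R.T@t
    return o+d*(z-o[2])/d[2]
def cloud(n,d):
    c=manip.calibration(n);R,t=np.array(c['R']),np.array(c['t'])
    v,u=np.mgrid[:384,:512]
    P=np.stack([(u-c['cx'])/c['fx']*d,(v-c['cy'])/c['fy']*d,d],-1)
    return (P-t)@R
def proj(n,X):
    c=manip.calibration(n);p=np.array(c['R'])@np.array(X,float)+c['t'];return c['fx']*p[0]/p[2]+c['cx'],c['fy']*p[1]/p[2]+c['cy']
def crop(p,u0,v0,u1,v1,s,f):
    im=cv2.resize(p[v0:v1,u0:u1,::-1],None,fx=s,fy=s,interpolation=cv2.INTER_CUBIC)
    for u in range((u0//10+1)*10,u1,10): cv2.putText(im,str(u),(int((u-u0)*s),8),0,.3,(0,0,255)); cv2.line(im,(int((u+.5-u0)*s),10),(int((u+.5-u0)*s),16),(0,0,255))
    for v in range((v0//10+1)*10,v1,10): cv2.putText(im,str(v),(0,int((v+.5-v0)*s)),0,.3,(0,0,255))
    cv2.imwrite(f,im)
def snap(n,tag):
    p,d=manip.camera(n);np.save(f"{n}_p{tag}.npy",p);np.save(f"{n}_d{tag}.npy",d);return p,d
E
python3 - <<'E'
from h import *
p=np.load("top_p0.npy")
crop(p,130,130,290,250,5,"pics/a.png")
crop(p,280,110,410,240,4.6,"pics/b.png")
E
```

```text
(no output)
```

View pics/a.png

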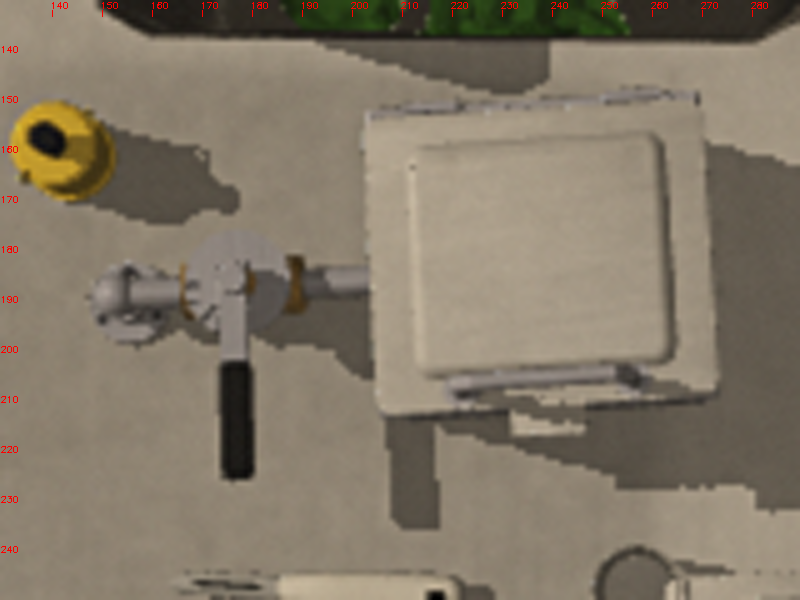

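View pics/b.png

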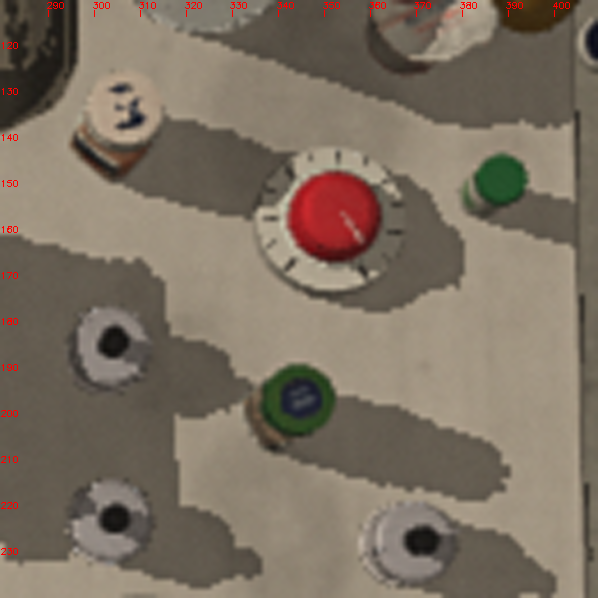

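```bash
python3 - <<'E'
from h import *
np.set_printoptions(precision=1,suppress=True)
d=np.load("top_d0.npy");p=np.load("top_p0.npy").astype(int);C=cloud("top",d)
def seg(n,box,f,P=None):
    u0,v0,u1,v1=box;m=np.zeros((384,512),bool);m[v0:v1,u0:u1]=1
    m&=f;X=C[m];print(n,m.sum(),X.mean(0),np.median(X,0),X.min(0),X.max(0));return m,X
br=p.sum(-1)
dark=br<130
for i,b in enumerate([(296,176,314,195),(296,214,314,233),(360,218,380,237)]):
    seg("knob%d"%i,b,dark&(C[...,2]>55))
    seg("cup%d"%i,(b[0]-6,b[1]-6,b[2]+6,b[3]+6),(C[...,2]>40)&(C[...,2]<56))
red=(p[...,0]>150)&(p[...,1]<90)
seg("dial",(330,140,380,190),red)
seg("dialtop",(330,140,380,190),(C[...,2]>50))
seg("house",(325,130,380,190),(C[...,2]>20)&(C[...,2]<31))
seg("sleeve",(165,200,185,230),dark&(C[...,2]>50))
m,X=seg("lidall",(195,140,280,216),(C[...,2]>90)&(C[...,2]<118))
r=cv2.minAreaRect(X[:,:2].astype(np.float32));print(r,cv2.boxPoints(r))
m,X=seg("handle",(195,190,280,216),(C[...,2]>138));r=cv2.minAreaRect(X[:,:2].astype(np.float32));print(r)
for u,v,z in[(203,151,105),(269,149,105),(272,208,105),(206,213,105),(303,184.5,71),(303,222.5,71),(370,227,71),(220,206.5,152),(253,203.5,152),(176,203,77),(176,225,77),(176,186,80)]: print(u,v,ray("top",u,v,z))
for j in("spice",(285,180,350,215)),("vial",(380,140,400,165)),("pepper",(290,120,315,155)),("yellow",(128,145,160,175)),("cup",(240,230,310,260)),("sp",(295,230,375,260)),("peel",(155,235,225,255)):
    seg(j[0],j[1],C[...,2]>6)
seg('pipe',(145,165,206,205),C[...,2]>60)
E
```

```text
knob0 28 [ 559.6 -113.4   70.8] [ 558.8 -113.4   70.9] [ 553.1 -120.3   65. ] [ 567.7 -106.2   76.3]
cup0 212 [ 559.6 -112.6   47. ] [ 558.7 -111.3   47.2] [ 536.6 -137.    40.2] [585.4 -88.4  54.7]
knob1 27 [ 453.1 -114.    71. ] [ 454.1 -114.4   71.2] [ 445.8 -120.8   63.8] [ 459.6 -106.5   75.9]
cup1 215 [ 453.5 -112.9   46.9] [ 452.7 -111.2   46.8] [ 430.3 -136.5   40.6] [478.1 -89.   52.7]
knob2 29 [ 442.1 -295.6   70.5] [ 442.5 -295.1   71.7] [ 436.9 -303.1   55.5] [ 448.1 -288.4   75.6]
cup2 213 [ 442.3 -295.3   47.5] [ 441.1 -294.1   47.4] [ 418.6 -322.1   40.6] [ 466.1 -269.2   55.5]
dial 184 [ 643.7 -244.1   61.1] [ 644.4 -245.2   54.5] [ 381.2 -267.7   25.2] [ 666.6   -4.2 1390.3]
dialtop 224 [ 634.6 -244.5   91.4] [ 642.  -250.8   54.9] [ 381.2 -274.2   50. ] [ 667.9   -4.2 1390.3]
house 457 [ 641.7 -250.2   26.5] [ 638.6 -247.4   26.8] [ 598.2 -296.2   20.2] [ 689.5 -205.2   31. ]
sleeve 130 [472.5 235.2  76.1] [472.1 234.9  76. ] [441.9 226.4  67.9] [502.5 244.5  84.7]
lidall 4145 [563.5  69.5 108.1] [563.3  69.2 108.3] [468.7 -26.5  96.2] [655.3 165.3 117.9]
((559.1990
[... 776 characters left out ...]
1] [ 579.5   -4.2 1390.3]
vial 144 [ 659.2 -344.6   60.9] [ 660.6 -346.1   60.9] [ 381.2 -374.2    6. ] [ 699.8   -4.2 1390.3]
pepper 370 [ 685.4 -112.8   95.3] [ 687.2 -113.9   95.1] [ 381.2 -142.2    6.1] [ 754.4   -4.2 1390.3]
yellow 315 [621.5 336.7  82. ] [626.9 344.9  46.9] [381.2  -4.2   6. ] [ 666.7  394.1 1390.3]
cup 369 [389.2 -44.1  48.7] [386.1 -42.4  27.4] [ 357.3 -131.5    6. ] [ 434.7   56.9 1390.3]
sp 434 [ 400.1 -199.7   43.3] [ 392.1 -203.    10.4] [ 366.  -313.8    6. ] [ 435.4   -4.2 1390.3]
peel 340 [381.1 169.5  50.5] [381.  168.8  14.7] [366.8  -4.2   6. ] [ 411.2  304.9 1390.3]
pipe 289 [537.2 207.8 134.6] [541.4 234.2  75.4] [381.2  -4.2  60. ] [ 603.6  268.8 1390.3]
```

The crops confirm three mould cups at about (303,185), (303,222) and (370,227). The valve lever points to the front, with its sleeve at (176,214). The lid handle runs (220,206) to (253,203), and the dial line is at about (356,161). Now I'll refine the steamer pose.

```bash
cat >> h.py <<'E'
def plan(tx,ty,tz,yaw=None,s=None):
    s=s or manip.read_state();p=s['eef_pos'];y=s['eef_rot'][2]
    d=np.array([tx,ty,tz])-p;c,sn=np.cos(y),np.sin(y)
    sh=np.array([c*d[0]+sn*d[1],sn*d[0]-c*d[1],-d[2]])/10
    dy=0 if yaw is None else (yaw-y+np.pi)%(2*np.pi)-np.pi
    print("at",np.round(p,1),"yaw",round(y,3),"gap",round(s['finger_gap'],1),"F",np.round(s['wrist_force'],1),"t",round(s['clock'],1),"q",np.round(s['joints'],2))
    print("tool shift cm (fixed yaw):",np.round(sh,2),"tool turn",round(-dy,3))
E
python3 - <<'E'
from h import *
np.set_printoptions(precision=1,suppress=True)
d=np.load("top_d0.npy");p=np.load("top_p0.npy").astype(int);C=cloud("top",d)
ok=d>0
m=ok&(C[...,2]>98)&(C[...,2]<116);m[:,:195]=0;m[:,280:]=0;m[:140]=0;m[216:]=0
cs,_=cv2.findContours(m.astype(np.uint8),cv2.RETR_EXTERNAL,cv2.CHAIN_APPROX_NONE)
c=max(cs,key=cv2.contourArea)[:,0]
W=np.array([ray("top",u,v,105)[:2] for u,v in c]).astype(np.float32)
r=cv2.minAreaRect(W);print(r)
R=r[2]
import math
a=math.radians(4.2);ex=np.array([math.cos(a),math.sin(a)]);ey=np.array([-ex[1],ex[0]])
A=(W-np.array([563,70]))@np.stack([ex,ey],1)
def fit(sel,i,j):
    k=np.polyfit(A[sel,j],A[sel,i],1);print(sel.sum(),k)
fit((A[:,0]>70)&(abs(A[:,1])<75),0,1);fit((A[:,0]<-70)&(abs(A[:,1])<75),0,1)
fit((A[:,1]>80)&(abs(A[:,0])<65),1,0);fit((A[:,1]<-80)&(abs(A[:,0])<65),1,0)
m=ok&(C[...,2]>140)&(C[...,2]<165);m[:,:195]=0;m[:,280:]=0;m[:190]=0;m[220:]=0
X=C[m];print(len(X),X.mean(0),cv2.minAreaRect(X[:,:2].astype(np.float32)),cv2.fitLine(X[:,:2].astype(np.float32),1,0,.01,.01).ravel())
# side cam
C2=cloud("side",np.load("side_d0.npy"));d2=np.load("side_d0.npy")
m=(d2>0)&(C2[...,2]>140)&(C2[...,2]<165)&(C2[...,0]>440)&(C2[...,0]<530)&(C2[...,1]>0)&(C2[...,1]<140)
X=C2[m];print("side handle",len(X),X.mean(0) if len(X) else 0)
m=(d2>0)&(C2[...,2]>60)&(C2[...,2]<76)&(C2[...,0]>420)&(C2[...,0]<600)&(C2[...,1]<-90)&(C2[...,1]>-320)
n,l,st,ce=cv2.connectedComponentsWithStats(m.astype(np.uint8))
for i in range(1,n):
    if st[i,4]>8: print("side",st[i],C2[l==i].mean(0))
plan(491,68,205,0.075)
E
```

```text
((558.901123046875, 69.51766204833984), (182.17434692382812, 183.77471923828125), 4.108834743499756)
56 [ 0.  83.9]
63 [  0.  -85.9]
48 [ 0.  90.4]
47 [ -0.  -90.7]
139 [491.7  64.  150.1] ((492.1610107421875, 63.967308044433594), (10.103799819946289, 96.4271240234375), 4.036957263946533) [  0.1  -1.  494.   33.1]
side handle 68 [490.8  49.8 150.9]
side [257 223   7   8  43] [ 558.8 -116.9   69.6]
side [216 227   7   8  47] [ 452.9 -116.8   68.7]
side [241 250  21  12 126] [ 519.9 -234.5   68.4]
side [216 273   7  10  60] [ 441.5 -300.3   68.7]
at [ 157.1 -526.8  204.9] yaw -1.281 gap 94.3 F [0.1 0.1 0.4] t 0.1 q [-1.4  0.3  1.5  0.   1.3 -0.1]
tool shift cm (fixed yaw): [-47.5 -49.   -0. ] tool turn -1.356
```

```bash
cat >> h.py <<'E'
def rows(tx,ty,tz,yaw,n,s=None,g=1):
    s=s or manip.read_state();p=s['eef_pos'];y=s['eef_rot'][2]
    dy=(yaw-y+np.pi)%(2*np.pi)-np.pi; d=(np.array([tx,ty,tz])-p)/n
    print("at",np.round(p,1),"yaw",round(y,3),"gap",round(s['finger_gap'],1),"F",np.round(s['wrist_force'],1),"t",round(s['clock'],1),"q",np.round(s['joints'],2))
    for i in range(n):
        a=y+dy*i/n;c,sn=np.cos(a),np.sin(a)
        sh=np.array([c*d[0]+sn*d[1],sn*d[0]-c*d[1],-d[2]])/10
        print([g,[round(float(v),2) for v in sh],round(-dy/n,3)])
E
python3 - <<'E'
from h import *
rows(492,64,210,0.072,20)
E
```

```text
at [ 157.1 -526.8  204.9] yaw -1.281 gap 94.3 F [0.1 0.1 0.4] t 0.1 q [-1.35  0.3   1.52  0.    1.32 -0.07]
[1, [-2.35, -2.45, -0.03], np.float64(-0.068)]
[1, [-2.18, -2.6, -0.03], np.float64(-0.068)]
[1, [-2.0, -2.74, -0.03], np.float64(-0.068)]
[1, [-1.81, -2.87, -0.03], np.float64(-0.068)]
[1, [-1.61, -2.99, -0.03], np.float64(-0.068)]
[1, [-1.41, -3.09, -0.03], np.float64(-0.068)]
[1, [-1.19, -3.18, -0.03], np.float64(-0.068)]
[1, [-0.98, -3.25, -0.03], np.float64(-0.068)]
[1, [-0.75, -3.31, -0.03], np.float64(-0.068)]
[1, [-0.53, -3.35, -0.03], np.float64(-0.068)]
[1, [-0.3, -3.38, -0.03], np.float64(-0.068)]
[1, [-0.07, -3.39, -0.03], np.float64(-0.068)]
[1, [0.16, -3.39, -0.03], np.float64(-0.068)]
[1, [0.39, -3.37, -0.03], np.float64(-0.068)]
[1, [0.61, -3.34, -0.03], np.float64(-0.068)]
[1, [0.84, -3.29, -0.03], np.float64(-0.068)]
[1, [1.06, -3.23, -0.03], np.float64(-0.068)]
[1, [1.27, -3.15, -0.03], np.float64(-0.068)]
[1, [1.48, -3.05, -0.03], np.float64(-0.068)]
[1, [1.69, -2.95, -0.03], np.float64(-0.068)]
```

Request:
{"name": "arm_command", "arguments": {"steps": [[1, [-2.35, -2.45, 0], -0.068], [1, [-2.2, -2.6, 0], -0.068], [1, [-2.0, -2.75, 0], -0.068], [1, [-1.8, -2.85, 0], -0.068], [1, [-1.6, -3.0, 0], -0.068]]}}

```text
clock: 0.52
eef_pos: [241.1, -377.8, 205.1]
eef_rot: [-3.142, 0.001, -0.938]
wrist_force: [0.1, -0.2, 0.6]
finger_gap: 94.0
```

Request:
{"name": "arm_command", "arguments": {"steps": [[1, [-1.4, -3.1, 0], -0.068], [1, [-1.2, -3.2, 0], -0.068], [1, [-1.0, -3.25, 0], -0.068], [1, [-0.75, -3.3, 0], -0.068], [1, [-0.5, -3.35, 0], -0.068]]}}

```text
clock: 0.93
eef_pos: [324.7, -229.9, 205.4]
eef_rot: [3.142, -0.0, -0.598]
wrist_force: [0.5, -1.3, 0.6]
finger_gap: 94.4
```

Request:
{"name": "arm_command", "arguments": {"steps": [[1, [-0.3, -3.4, 0], -0.068], [1, [-0.05, -3.4, 0], -0.068], [1, [0.15, -3.4, 0], -0.068], [1, [0.4, -3.35, 0], -0.068], [1, [0.6, -3.35, 0], -0.068]]}}

```text
clock: 1.35
eef_pos: [408.1, -81.7, 205.4]
eef_rot: [3.142, -0.0, -0.258]
wrist_force: [0.4, -0.3, 0.2]
finger_gap: 94.2
```

Request:
{"name": "arm_command", "arguments": {"steps": [[1, [0.85, -3.3, 0], -0.068], [1, [1.05, -3.25, 0], -0.068], [1, [1.3, -3.15, 0], -0.068], [1, [1.5, -3.05, 0], -0.068], [1, [1.7, -2.95, 0], -0.068]]}}

```text
clock: 1.77
eef_pos: [491.6, 66.9, 205.3]
eef_rot: [3.142, 0.0, 0.083]
wrist_force: [-0.1, -1.3, 0.3]
finger_gap: 94.1
```

```bash
python3 - <<'E'
from h import *
p,d=snap("side","1");crop(p,180,130,320,240,5.5,"pics/c.png")
plan(492,64,131,.072)
E
```

```text
at [493.4  70.6 205. ] yaw 0.09 gap 94.0 F [ 0.5  2.  -1. ] t 1.8 q [ 0.07  0.18  1.66  0.    1.29 -0.02]
tool shift cm (fixed yaw): [-0.19  0.64  7.4 ] tool turn 0.018
```

View pics/c.png

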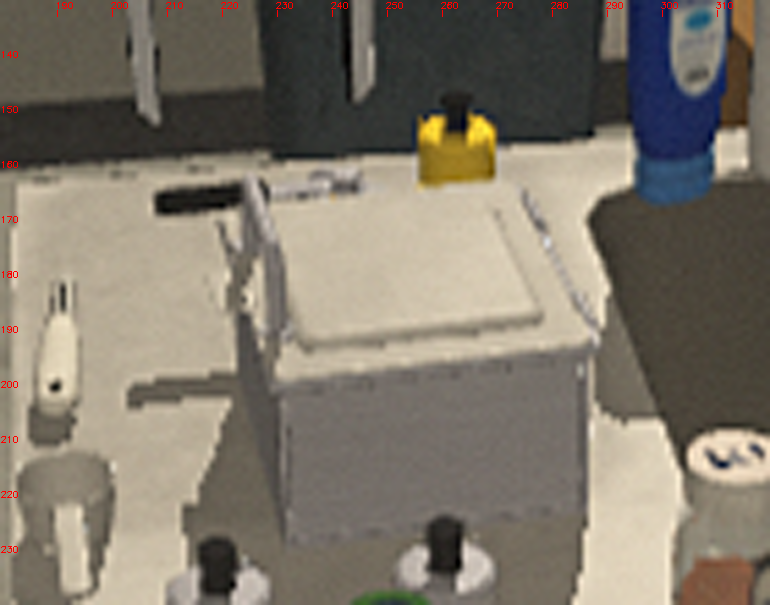

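The side view shows the handle bar at about (226,180), directly below the tool, with the fingers to either side of it. I'm descending with the fingers half open.

Request:
{"name": "arm_command", "arguments": {"steps": [[0.5, [-0.2, 0.6, 2.4], 0.018], [0.5, [0, 0, 2.5], 0], [0.5, [0, 0, 2.5], 0], [0.5, [0, 0, 0], 0]]}}

```text
clock: 2.15
eef_pos: [487.4, 58.9, 127.2]
eef_rot: [-3.142, 0.007, 0.061]
wrist_force: [-0.5, -0.0, -0.7]
finger_gap: 71.1
```

Request:
{"name": "arm_command", "arguments": {"steps": [[0.0, [0, 0, 0], 0], [0.0, [0, 0, 0], 0], [0.0, [0, 0, 0], 0], [0.0, [0, 0, 0], 0], [0.0, [0, 0, 0], 0]], "force": 20}}

```text
clock: 2.57
eef_pos: [490.0, 59.0, 132.4]
eef_rot: [3.142, -0.001, 0.061]
wrist_force: [-0.5, -0.6, -0.8]
finger_gap: 37.4
```

Request:
{"name": "arm_command", "arguments": {"steps": [[0.0, [0, 0, 0], 0], [0.0, [0, 0, 0], 0], [0.0, [0, 0, 0], 0], [0.0, [0, 0, 0], 0], [0.0, [0, 0, 0], 0]]}}

```text
clock: 2.98
eef_pos: [491.7, 59.1, 132.1]
eef_rot: [-3.142, -0.006, 0.061]
wrist_force: [16.2, 0.7, -6.4]
finger_gap: 9.6
```

```bash
python3 - <<'E'
import numpy as np
th=np.arange(0,1.75,.1);ph=np.arctan2(42,-155)-th;r=160.6
x=r*np.cos(ph);z=r*np.sin(ph)
for i in range(len(th)-1): print(round(th[i+1],2),round((x[i+1]-x[i])/10,2),round(-(z[i+1]-z[i])/10,2), x[i+1]-x[0],z[i+1]-z[0])
E
```

```text
0.1 0.5 -1.53 4.96768146436176 15.265348871478686
0.2 0.65 -1.47 11.434537147321691 29.95849396962184
0.3 0.79 -1.4 19.33595236455389 43.93262624551684
0.4 0.93 -1.31 28.592978787068404 57.04812078869688
0.5 1.05 -1.21 39.11312326681761 69.17393191309269
0.6 1.17 -1.1 50.79127199765726 80.18890252220953
0.7 1.27 -0.98 63.51074077775152 89.98297467078625
0.8 1.36 -0.85 77.14444087954709 98.45828922740414
0.9 1.44 -0.71 91.5561488783288 105.5301636505799
1.0 1.5 -0.56 106.60186775165027 111.12793810872817
1.1 1.55 -0.41 122.13126564998264 115.1956814898413
1.2 1.59 -0.25 137.98917796286221 117.69275024667236
1.3 1.6 -0.09 154.01715767238753 118.59419449362433
1.4 1.6 0.07 170.05505850344676 117.89100729775951
1.5 1.59 0.23 185.9426350523611 115.59021467309621
1.6 1.56 0.39 201.52114390598842 111.71480537899909
1.7 1.51 0.54 216.63492975343362 106.3035012240948
```

Request:
{"name": "arm_command", "arguments": {"steps": [[0, [0.2, 0, 0], 0], [0, [0.25, 0, -0.75], 0], [0, [0.25, 0, -0.78], 0], [0, [0.3, 0, -0.74], 0], [0, [0.35, 0, -0.73], 0]]}}

```text
clock: 3.4
eef_pos: [503.2, 59.9, 162.4]
eef_rot: [-3.141, 0.0, 0.061]
wrist_force: [-0.9, 1.7, -2.2]
finger_gap: 9.0
```

Request:
{"name": "arm_command", "arguments": {"steps": [[0, [0.8, 0, -1.4], 0], [0, [0.93, 0, -1.31], 0], [0, [1.05, 0, -1.21], 0], [0, [1.17, 0, -1.1], 0]]}}

```text
clock: 3.73
eef_pos: [542.2, 62.7, 213.9]
eef_rot: [-3.141, 0.001, 0.061]
wrist_force: [-8.4, 3.2, 5.9]
finger_gap: 9.4
```

Request:
{"name": "arm_command", "arguments": {"steps": [[0, [1.27, 0, -0.98], 0], [0, [1.36, 0, -0.85], 0], [0, [1.44, 0, -0.71], 0], [0, [1.5, 0, -0.56], 0]]}}

```text
clock: 4.07
eef_pos: [598.8, 65.9, 244.8]
eef_rot: [-3.141, -0.001, 0.061]
wrist_force: [-2.9, 0.2, 0.5]
finger_gap: 9.4
```

Request:
{"name": "arm_command", "arguments": {"steps": [[0, [1.55, 0, -0.41], 0], [0, [1.59, 0, -0.25], 0], [0, [1.6, 0, -0.09], 0], [0, [1.6, 0, 0.07], 0]]}}

```text
clock: 4.4
eef_pos: [662.3, 69.7, 251.0]
eef_rot: [-3.141, -0.001, 0.061]
wrist_force: [-2.4, 0.9, -1.5]
finger_gap: 9.2
```

Request:
{"name": "arm_command", "arguments": {"steps": [[0, [1.59, 0, 0.23], 0], [0, [1.56, 0, 0.39], 0], [0, [1.3, 0, 0.47], 0], [0, [0, 0, 0], 0]]}}

```text
clock: 4.73
eef_pos: [707.6, 72.4, 238.5]
eef_rot: [-3.141, -0.001, 0.061]
wrist_force: [-0.6, 0.7, 2.0]
finger_gap: 9.4
```

```bash
python3 - <<'E'
from h import *
plan(708,80,232,.072)
p,d=snap("side","2");crop(p,180,60,340,240,3.3,"pics/d.png")
E
```

```text
at [707.6  72.4 238.5] yaw 0.061 gap 9.4 F [-0.6  0.7  2. ] t 4.7 q [ 0.05  0.67  0.91  0.    1.56 -0.01]
tool shift cm (fixed yaw): [ 0.08 -0.75  0.65] tool turn -0.011
```

View pics/d.png

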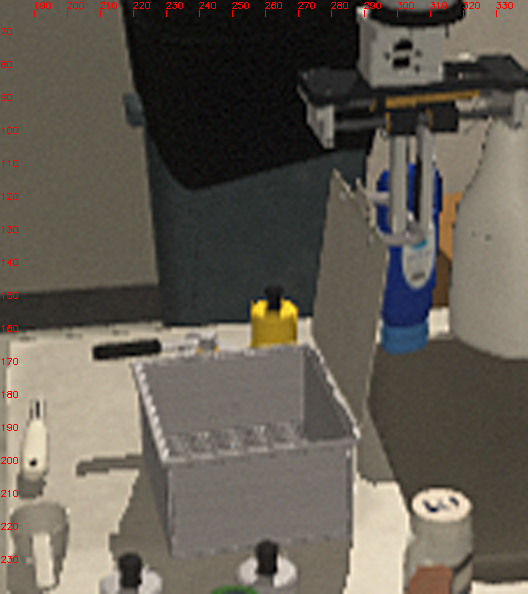

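The lid is leaning back at about (285,200), past vertical. I'm releasing it with a small opening and rising.

Request:
{"name": "arm_command", "arguments": {"steps": [[0.25, [0, 0, 0], 0], [0.25, [0, 0, 0], 0], [0.25, [0, 0, 0], 0], [0.25, [0, 0, -1], 0], [0.25, [0, 0, -2], 0]]}}

```text
clock: 5.2
eef_pos: [705.1, 72.1, 267.3]
eef_rot: [-3.142, 0.004, 0.061]
wrist_force: [0.0, 0.2, 0.0]
finger_gap: 23.0
```

Request:
{"name": "arm_command", "arguments": {"steps": [[0.25, [0, 0, -3], 0], [0.25, [0, 0, -3], 0], [0.25, [0, 0, -3], 0], [0.25, [0, 0, 0], 0]]}}

```text
clock: 5.53
eef_pos: [705.9, 72.2, 366.8]
eef_rot: [3.141, -0.01, 0.061]
wrist_force: [-1.1, -0.1, 0.7]
finger_gap: 23.5
```

```bash
python3 - <<'E'
from h import *
plan(442,-296,330,1.5)
p,d=snap("side","3");crop(p,180,60,340,290,2.6,"pics/e.png")
p,d=snap("top","3");crop(p,120,110,400,250,2.8,"pics/f.png")
E
```

```text
at [705.9  72.2 366.8] yaw 0.061 gap 23.5 F [-1.1 -0.1  0.7] t 5.5 q [ 0.05  0.67  0.62 -0.    1.84 -0.01]
tool shift cm (fixed yaw): [-28.58  35.14   3.68] tool turn -1.439
```

View pics/e.png

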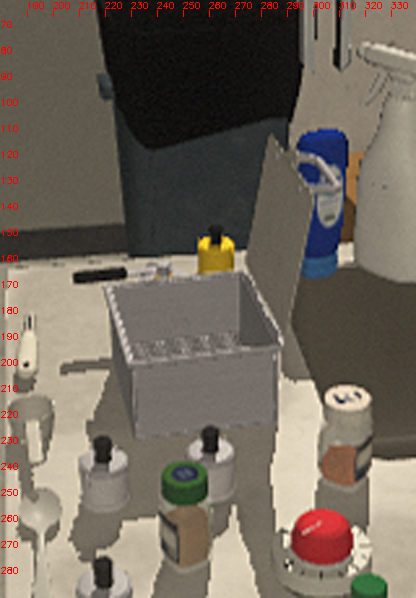

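View pics/f.png

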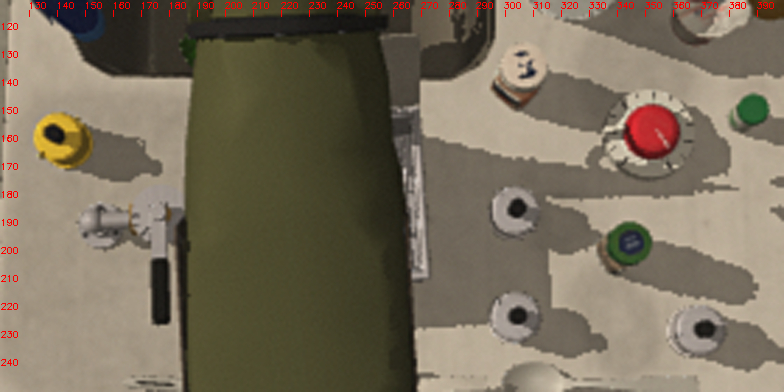

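Lid stays open by itself. Moulds are where they were. I'm picking mould A at (304,184) first.

```bash
cat >> h.py <<'E'
def knobs(tag,boxes,n="top"):
    p=np.load(f"{n}_p{tag}.npy").astype(int)
    for b in boxes:
        u0,v0,u1,v1=b;m=p[v0:v1,u0:u1].sum(-1)<110
        v,u=np.nonzero(m);v=v+v0;u=u+u0
        # knob top only: pixel centroid approximates mid-height 60
        print(b,m.sum(),round(u.mean(),2),round(v.mean(),2),np.round(ray(n,u.mean(),v.mean(),63),1))
E
python3 - <<'E'
from h import *
knobs("3",[(299,179,309,190),(299,217,310,230),(365,222,376,235)])
knobs("3",[(254,221,263,235),(213,224,223,241),(213,270,223,289)],"side")
rows(559,-114,300,1.64,14)
E
```

```text
(299, 179, 309, 190) 24 304.46 183.79 [ 560.6 -113.9   63. ]
(299, 217, 310, 230) 20 304.65 222.4 [ 453.5 -114.4   63. ]
(365, 222, 376, 235) 26 371.46 227.15 [ 442.4 -297.5   63. ]
(254, 221, 263, 235) 30 260.13 229.73 [ 557.7 -122.3   63. ]
(213, 224, 223, 241) 29 219.48 234.21 [ 453.3 -126.3   63. ]
(213, 270, 223, 289) 26 219.92 281.12 [ 443.  -306.1   63. ]
at [705.8  72.2 360.2] yaw 0.061 gap 23.5 F [ 0.8 -0.7 -0.5] t 5.6 q [ 0.05  0.68  0.63 -0.    1.84 -0.01]
[1, [-1.13, 1.26, 0.43], np.float64(-0.113)]
[1, [-1.26, 1.13, 0.43], np.float64(-0.113)]
[1, [-1.38, 0.98, 0.43], np.float64(-0.113)]
[1, [-1.48, 0.82, 0.43], np.float64(-0.113)]
[1, [-1.57, 0.65, 0.43], np.float64(-0.113)]
[1, [-1.63, 0.46, 0.43], np.float64(-0.113)]
[1, [-1.67, 0.28, 0.43], np.float64(-0.113)]
[1, [-1.69, 0.09, 0.43], np.float64(-0.113)]
[1, [-1.69, -0.1, 0.43], np.float64(-0.113)]
[1, [-1.67, -0.29, 0.43], np.float64(-0.113)]
[1, [-1.62, -0.48, 0.43], np.float64(-0.113)]
[1, [-1.56, -0.66, 0.43], np.float64(-0.113)]
[1, [-1.48, -0.83, 0.43], np.float64(-0.113)]
[1, [-1.37, -0.99, 0.43], np.float64(-0.113)]
```

Request:
{"name": "arm_command", "arguments": {"steps": [[0.35, [-1.1, 1.25, 0.2], -0.113], [0.35, [-1.25, 1.15, 0.2], -0.113], [0.35, [-1.4, 1.0, 0.4], -0.113], [0.35, [-1.5, 0.8, 0.4], -0.113], [0.35, [-1.55, 0.65, 0.4], -0.113]]}}

```text
clock: 6.05
eef_pos: [652.6, 5.0, 341.1]
eef_rot: [-3.14, 0.002, 0.632]
wrist_force: [0.2, -0.4, 0.5]
finger_gap: 33.0
```

Request:
{"name": "arm_command", "arguments": {"steps": [[0.35, [-1.65, 0.45, 0.4], -0.113], [0.35, [-1.65, 0.3, 0.4], -0.113], [0.35, [-1.7, 0.1, 0.4], -0.113], [0.35, [-1.7, -0.1, 0.4], -0.113], [0.35, [-1.65, -0.3, 0.5], -0.113]]}}

```text
clock: 6.47
eef_pos: [600.2, -61.6, 320.3]
eef_rot: [-3.14, 0.0, 1.197]
wrist_force: [1.5, -0.3, 0.4]
finger_gap: 32.3
```

Request:
{"name": "arm_command", "arguments": {"steps": [[0.35, [-1.6, -0.5, 1], -0.113], [0.35, [-1.55, -0.65, 1], -0.113], [0.35, [-1.5, -0.85, 1], -0.113], [0.35, [-1.4, -1.0, 1], -0.113], [0.35, [0, 0, 0], 0]]}}

```text
clock: 6.88
eef_pos: [556.9, -116.0, 278.8]
eef_rot: [-3.137, -0.001, 1.648]
wrist_force: [0.8, -0.4, 0.1]
finger_gap: 33.0
```

```bash
python3 - <<'E'
from h import *
plan(560,-114,53,1.64)
E
```

```text
at [ 556.9 -116.   278.8] yaw 1.648 gap 33.0 F [ 0.8 -0.4  0.1] t 6.9 q [-0.27  0.3   1.35 -0.    1.49 -1.92]
tool shift cm (fixed yaw): [ 0.17  0.33 22.58] tool turn 0.008
```

Request:
{"name": "arm_command", "arguments": {"steps": [[0.35, [0.2, 0.3, 3.5], 0.01], [0.35, [0, 0, 4], 0], [0.35, [0, 0, 4], 0], [0.35, [0, 0, 3.5], 0], [0.35, [0, 0, 3], 0]]}}

```text
clock: 7.3
eef_pos: [561.0, -111.4, 98.6]
eef_rot: [-3.139, -0.001, 1.63]
wrist_force: [0.8, -0.5, -0.5]
finger_gap: 32.7
```

Request:
{"name": "arm_command", "arguments": {"steps": [[0.35, [0, 0, 2], 0], [0.35, [0, 0, 0], 0], [0.35, [0, 0, 0], 0]]}}

```text
clock: 7.55
eef_pos: [561.7, -111.7, 81.2]
eef_rot: [-3.14, -0.001, 1.631]
wrist_force: [0.8, 0.8, 1.1]
finger_gap: 33.1
```

```bash
python3 - <<'E'
from h import *
p,d=snap("side","4");crop(p,210,180,320,270,6,"pics/g.png")
plan(560,-114,53,1.64)
E
```

```text
at [ 562.5 -112.    82.6] yaw 1.632 gap 33.1 F [-0.2 -0.6  0.8] t 7.6 q [-0.26  0.48  1.58  0.    1.09 -1.89]
tool shift cm (fixed yaw): [-0.18 -0.26  2.96] tool turn -0.008
```

View pics/g.png

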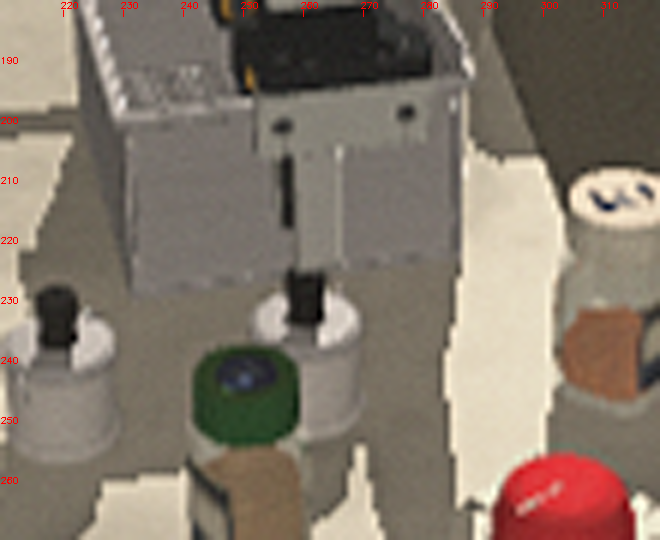

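Finger (262,215) is about 2.5 px right of the knob (260,229), which agrees with the computed 2.6 mm offset. I'll correct, descend and grip.

Request:
{"name": "arm_command", "arguments": {"steps": [[0.35, [-0.2, -0.25, 0.5], 0], [0.35, [0, 0, 1], 0], [0.35, [0, 0, 1], 0], [0.35, [0, 0, 0.4], 0], [0.35, [0, 0, 0], 0]]}}

```text
clock: 8.02
eef_pos: [559.1, -114.2, 51.2]
eef_rot: [-3.14, -0.001, 1.633]
wrist_force: [-0.2, 0.5, -1.1]
finger_gap: 32.9
```

Request:
{"name": "arm_command", "arguments": {"steps": [[0, [0, 0, 0], 0], [0, [0, 0, 0], 0], [0, [0, 0, 0], 0], [0, [0, 0, 0], 0]], "force": 25}}

```text
clock: 8.35
eef_pos: [559.9, -114.4, 52.9]
eef_rot: [3.141, 0.0, 1.633]
wrist_force: [0.1, -1.4, 0.2]
finger_gap: 17.0
```

Request:
{"name": "arm_command", "arguments": {"steps": [[0, [0, 0, -1.5], 0], [0, [0, 0, -3], 0], [0, [0, 0, -3.5], 0], [0, [0, 0, -3.5], 0], [0, [0, 0, -2.5], 0]]}}

```text
clock: 8.77
eef_pos: [560.0, -114.4, 195.9]
eef_rot: [3.139, 0.001, 1.633]
wrist_force: [0.7, -0.2, -1.7]
finger_gap: 17.4
```

```bash
python3 - <<'E'
from h import *
p,d=snap("top","5");crop(p,190,110,350,240,5,"pics/h.png")
p,d=snap("side","5");crop(p,210,150,320,270,5,"pics/i.png")
plan(580,20,200,1.64)
C=cloud("top",d)
E
```

```text
at [ 561.2 -114.8  197.3] yaw 1.633 gap 17.4 F [ 0.6 -1.  -1.2] t 8.9 q [-0.27  0.35  1.47 -0.    1.31 -1.9 ]
tool shift cm (fixed yaw): [13.33  2.71 -0.27] tool turn -0.007
```

View pics/h.png

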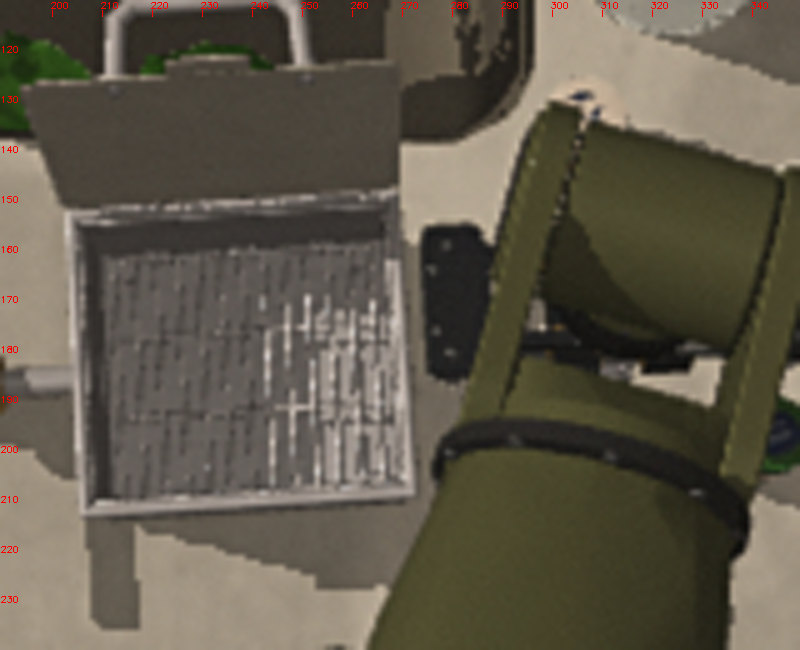

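View pics/i.png

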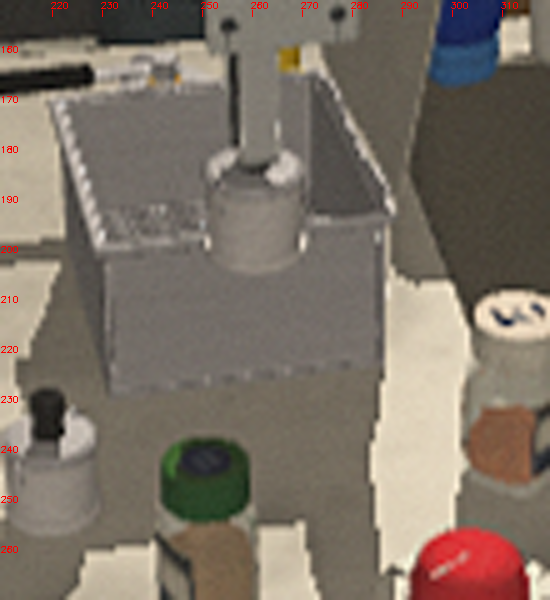

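```bash
python3 - <<'E'
from h import *
P=np.array([ray("top",u,v,101)[:2] for u,v in [(202.7,151.9),(269.5,148.3),(272.1,208.5),(206.5,212.7)]])
print(P.round(1),P.mean(0).round(1));RL,RR,FR,FL=P
for a,b in((RR,RL),(FR,FL)): print("y",np.linalg.norm(b-a),np.arctan2(-(b-a)[0],(b-a)[1]))
for a,b in((FL,RL),(FR,RR)): print("x",np.linalg.norm(b-a),np.arctan2((b-a)[1],(b-a)[0]))
c=np.array([564,70.5]);a=.072;ex=np.array([np.cos(a),np.sin(a)]);ey=np.array([-ex[1],ex[0]])
for o in((22,-46),(22,46),(-43,0)): print(o,(c+ex*o[0]+ey*o[1]).round(1))
E
```

```text
[[640.3 166.1]
 [652.  -15.7]
 [487.8 -24.1]
 [474.6 151.6]] [563.7  69.5]
y 182.12086289733418 0.0642737485683735
y 176.20695559910473 0.07453195529041653
x 166.27142816740835 0.08698118177798435
x 164.4350561998866 0.0512110436871311
(22, -46) [589.3  26.2]
(22, 46) [582.6 118. ]
(-43, 0) [521.1  67.4]
```

```bash
python3 - <<'E'
from h import *
np.set_printoptions(precision=0,suppress=True)
for n in("top","side"):
    d=np.load(f"{n}_d5.npy");C=cloud(n,d);m=(d>0)&(C[...,2]>205)&(abs(C[...,1]+115)<150)&(abs(C[...,0]-561)<150)
    X=C[m]-np.array([561,-115,197])
    for z0 in range(0,400,25):
        s=X[(X[:,2]>=z0)&(X[:,2]<z0+25)]
        if len(s): print(n,z0,len(s),s.min(0)[:2],s.max(0)[:2])
# lid
d=np.load("side_d5.npy");C=cloud("side",d)
m=(d>0)&(C[...,0]>620)&(C[...,0]<720)&(C[...,1]>-30)&(C[...,1]<0)&(C[...,2]>110)&(C[...,2]<290);X=C[m];print(len(X))
for z in range(110,280,20):
    s=X[(X[:,2]>=z)&(X[:,2]<z+20)]
    if len(s):print(z,s[:,0].min(),np.median(s[:,0]))
E
```

```text
top 0 55 [105. 102.] [112. 150.]
top 25 90 [108. 102.] [117. 149.]
top 50 109 [111. 102.] [149. 149.]
top 100 130 [-40. -80.] [28. 81.]
top 125 501 [-40. -87.] [27. 91.]
top 175 84 [-38. -28.] [-18.  35.]
top 200 37 [-35. -10.] [-22.  30.]
top 225 36 [-60. -28.] [10. 43.]
top 250 70 [-68. -46.] [40. 77.]
top 275 881 [-128.  -61.] [47. 90.]
top 300 1815 [-125.  -56.] [38. 90.]
top 325 1289 [-150.  -34.] [-43. 108.]
top 350 1491 [-150.   -5.] [-84. 105.]
top 375 5 [-150.   49.] [-148.   66.]
side 0 99 [-11. -21.] [111. 149.]
side 25 162 [-11. -23.] [115. 149.]
side 50 179 [-11. -25.] [149. 150.]
side 100 385 [-40. -84.] [38. 82.]
side 125 670 [-40. -94.] [37. 91.]
side 150 235 [-25. -43.] [22. 10.]
side 175 353 [-39. -43.] [33.  8.]
side 200 363 [-39. -37.] [35. 16.]
side 225 243 [-121.  -60.] [32. 33.]
side 250 759 [-150.  -63.] [46. 36.]
side 275 1104 [-150.  -66.] [47. 54.]
side 300 1482 [-150.  -63.] [41. 63.]
side 325 692 [-150.  -40.] [-32.  71.]
side 350 397 [-150.  -11.] [-84.  65.]
side 375 15 [-148.   31.] [-140.   72.]
130
110 650.5987463016895 652.6565944149977
130 653.0211215998075 655.9145814015801
150 657.5196113391239 659.6065736254948
170 660.7024885838563 662.9556259670625
190 663.7484498155867 666.8729026943306
210 667.6302137783647 669.7821587230915
230 671.3220314746995 673.387673160334
250 674.9111422723424 676.9399073154466
270 677.5459176665318 677.5459176665318
```

```bash
python3 - <<'E'
from h import *
plan(589.3,26.2,190,1.643)
E
```

```text
at [ 561.2 -114.8  197.3] yaw 1.633 gap 17.4 F [ 0.6 -1.  -1.2] t 8.9 q [-0.27  0.35  1.47 -0.    1.31 -1.9 ]
tool shift cm (fixed yaw): [13.89  3.68  0.73] tool turn -0.01
```

Request:
{"name": "arm_command", "arguments": {"steps": [[0, [2.5, 0.7, 0.1], -0.01], [0, [3.9, 1.0, 0.2], 0], [0, [3.9, 1.0, 0.2], 0], [0, [2.6, 0.7, 0.2], 0], [0, [1.0, 0.3, 0], 0]]}}

```text
clock: 9.28
eef_pos: [586.5, 30.3, 183.9]
eef_rot: [-3.14, -0.001, 1.646]
wrist_force: [-0.2, -0.3, -0.3]
finger_gap: 17.3
```

Request:
{"name": "arm_command", "arguments": {"steps": [[0, [0, 0, 0], 0], [0, [0, 0, 0], 0], [0, [0, 0, 0], 0]]}}

```text
clock: 9.53
eef_pos: [586.6, 25.5, 185.2]
eef_rot: [-3.141, 0.0, 1.642]
wrist_force: [-0.5, -0.8, -1.0]
finger_gap: 17.2
```

```bash
python3 - <<'E'
from h import *
plan(589.3,26.2,79,1.643)
p,d=snap("side","6");crop(p,190,110,330,250,4.2,"pics/j.png")
E
```

```text
at [586.6  25.5 185.2] yaw 1.642 gap 17.2 F [-0.5 -0.8 -1. ] t 9.5 q [-0.02  0.4   1.44 -0.    1.31 -1.66]
tool shift cm (fixed yaw): [ 0.05  0.27 10.62] tool turn -0.001
```

View pics/j.png

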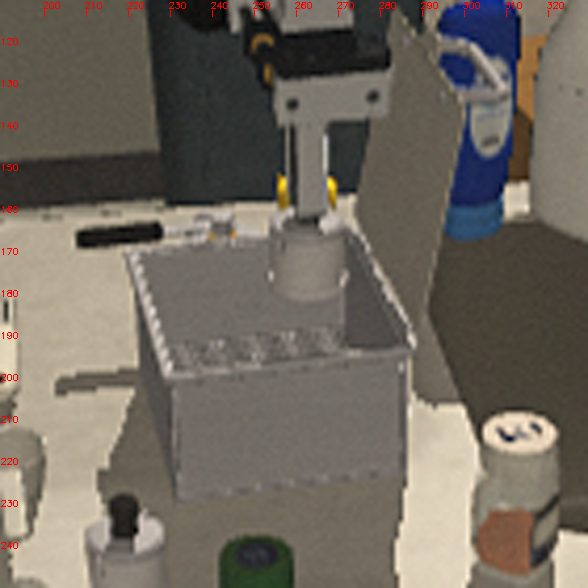

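Mould hangs upright over the pan. I'm lowering it.

Request:
{"name": "arm_command", "arguments": {"steps": [[0, [0, 0.2, 2.0], 0], [0, [0, 0, 3.0], 0], [0, [0, 0, 2.5], 0], [0, [0, 0, 1.5], 0], [0, [0, 0, 0.8], 0]]}}

```text
clock: 10.0
eef_pos: [587.8, 25.7, 85.3]
eef_rot: [-3.139, -0.0, 1.641]
wrist_force: [-1.2, -0.4, -2.0]
finger_gap: 17.5
```

Request:
{"name": "arm_command", "arguments": {"steps": [[0, [0, 0, 0.3], 0], [0, [0, 0, 0.2], 0], [0, [0, 0, 0.2], 0], [0, [0, 0, 0], 0], [0, [0, 0, 0], 0]]}}

```text
clock: 10.42
eef_pos: [589.2, 26.9, 81.3]
eef_rot: [3.14, 0.0, 1.643]
wrist_force: [0.9, 0.2, -1.4]
finger_gap: 17.9
```

Request:
{"name": "arm_command", "arguments": {"steps": [[0, [0, 0, 0.15], 0], [0, [0, 0, 0.1], 0], [0, [0, 0, 0], 0], [0, [0, 0, 0], 0]]}}

```text
clock: 10.75
eef_pos: [589.2, 26.9, 78.7]
eef_rot: [3.14, 0.0, 1.643]
wrist_force: [-0.5, -1.0, 5.6]
finger_gap: 17.1
```

Contact at the expected height (78.7). I'm releasing and rising.

Request:
{"name": "arm_command", "arguments": {"steps": [[0.3, [0, 0, 0], 0], [0.3, [0, 0, 0], 0], [0.3, [0, 0, 0], 0], [0.3, [0, 0, -1], 0], [0.3, [0, 0, -2], 0]]}}

```text
clock: 11.17
eef_pos: [587.7, 27.1, 106.7]
eef_rot: [-3.137, -0.0, 1.643]
wrist_force: [-1.1, 0.2, -0.4]
finger_gap: 28.2
```

Request:
{"name": "arm_command", "arguments": {"steps": [[0.3, [0, 0, -3], 0], [0.3, [0, 0, -4], 0], [0.3, [-1.0, 0, -3], 0], [0.3, [-3, 0.5, 0], 0], [0.3, [-3.5, 1, 0], 0]]}}

```text
clock: 11.58
eef_pos: [609.7, -46.3, 211.6]
eef_rot: [3.137, 0.001, 1.646]
wrist_force: [0.6, 0.1, -0.5]
finger_gap: 28.5
```

```bash
python3 - <<'E'
from h import *
p,d=snap("side","7");crop(p,190,110,330,290,3.3,"pics/k.png")
p,d=snap("top","7");crop(p,190,130,390,245,4,"pics/l.png")
plan(453,-114,110,1.643)
E
```

```text
at [609.9 -50.4 208.8] yaw 1.64 gap 28.3 F [ 0.2  0.7 -0.6] t 11.7 q [-0.14  0.44  1.33 -0.    1.38 -1.78]
tool shift cm (fixed yaw): [ -5.26 -16.09   9.88] tool turn -0.003
```

View pics/k.png

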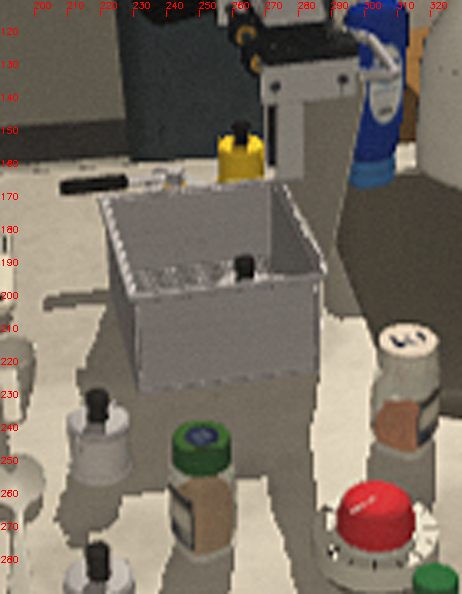

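View pics/l.png

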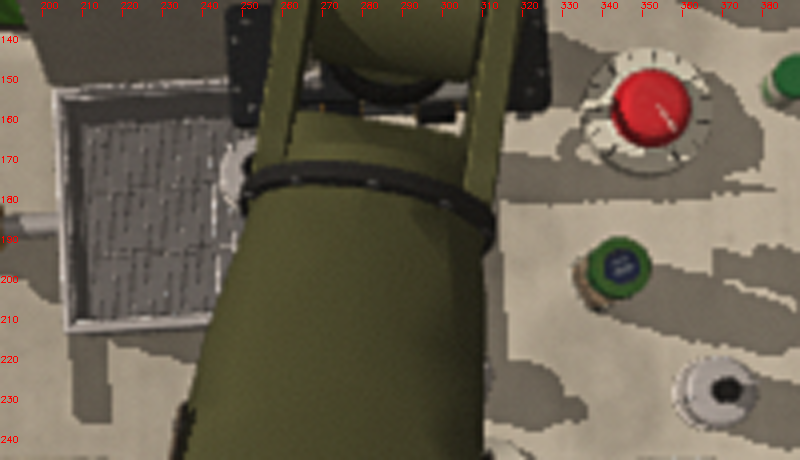

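Mould A is standing on the rack (side, 262,187). Mould B's knob in the side view is unchanged at (217,232).

Request:
{"name": "arm_command", "arguments": {"steps": [[0.35, [-1.2, -3.6, 0], 0], [0.35, [-1.3, -3.9, 0], 0], [0.35, [-1.3, -3.9, 1], 0], [0.35, [-1.0, -3.3, 3], 0], [0.35, [-0.45, -1.4, 3.5], 0]]}}

```text
clock: 12.1
eef_pos: [454.1, -110.1, 137.5]
eef_rot: [3.137, 0.002, 1.642]
wrist_force: [1.0, -0.7, -1.0]
finger_gap: 33.0
```

Request:
{"name": "arm_command", "arguments": {"steps": [[0.35, [0, 0, 2.4], 0], [0.35, [0, 0, 0], 0], [0.35, [0, 0, 0], 0]]}}

```text
clock: 12.35
eef_pos: [455.9, -109.1, 112.4]
eef_rot: [-3.141, -0.0, 1.643]
wrist_force: [0.4, 0.5, 0.8]
finger_gap: 32.9
```

```bash
python3 - <<'E'
from h import *
p,d=snap("side","8");crop(p,180,170,290,300,4.6,"pics/m.png")
plan(453.3,-114.4,53,1.643)
E
```

```text
at [ 456.7 -109.2  113.3] yaw 1.643 gap 33.1 F [1.2 1.  1.4] t 12.4 q [-0.31  0.23  1.85  0.    1.07 -1.96]
tool shift cm (fixed yaw): [-0.49 -0.37  6.03] tool turn 0.0
```

View pics/m.png

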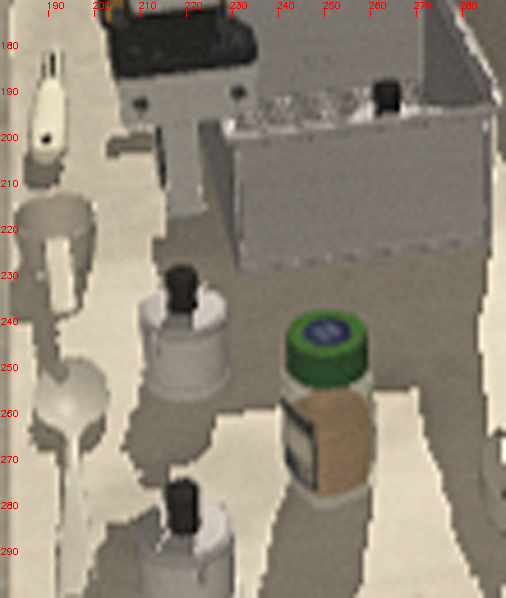

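Mould B's knob is at (218,232), below the finger at (219,215), and it hasn't moved. I'm descending.

Request:
{"name": "arm_command", "arguments": {"steps": [[0.35, [-0.5, -0.35, 1.5], 0], [0.35, [0, 0, 2], 0], [0.35, [0, 0, 1.5], 0], [0.35, [0, 0, 1], 0], [0.35, [0, 0, 0], 0]]}}

```text
clock: 12.82
eef_pos: [452.9, -114.3, 51.5]
eef_rot: [-3.141, -0.0, 1.643]
wrist_force: [-0.2, -0.6, -0.1]
finger_gap: 32.9
```

Request:
{"name": "arm_command", "arguments": {"steps": [[0, [0, 0, 0], 0], [0, [0, 0, 0], 0], [0, [0, 0, 0], 0], [0, [0, 0, 0], 0]], "force": 25}}

```text
clock: 13.15
eef_pos: [453.4, -114.8, 52.9]
eef_rot: [3.14, 0.001, 1.643]
wrist_force: [0.5, -1.4, 3.8]
finger_gap: 17.3
```

Request:
{"name": "arm_command", "arguments": {"steps": [[0, [0, 0, -1.5], 0], [0, [0, 0, -3.5], 0], [0, [0, 0, -4], 0], [0, [0, 0, -3.5], 0], [0, [0, 0, -1.5], 0]]}}

```text
clock: 13.57
eef_pos: [453.7, -114.9, 196.8]
eef_rot: [3.136, 0.002, 1.643]
wrist_force: [0.6, -0.2, -1.3]
finger_gap: 17.5
```

```bash
python3 - <<'E'
from h import *
plan(582.6,118,190,1.643)
E
```

```text
at [ 453.7 -114.9  196.8] yaw 1.643 gap 17.5 F [ 0.6 -0.2 -1.3] t 13.6 q [-0.33  0.12  1.76  0.    1.26 -1.97]
tool shift cm (fixed yaw): [22.3  14.53  0.68] tool turn 0.0
```

Request:
{"name": "arm_command", "arguments": {"steps": [[0, [2.0, 1.3, 0], 0], [0, [3.3, 2.2, 0], 0], [0, [3.3, 2.2, 0], 0], [0, [3.3, 2.2, 0], 0], [0, [3.3, 2.1, 0], 0]]}}

```text
clock: 13.98
eef_pos: [542.1, 46.1, 192.3]
eef_rot: [3.141, -0.0, 1.643]
wrist_force: [0.8, -1.2, -1.5]
finger_gap: 17.4
```

Request:
{"name": "arm_command", "arguments": {"steps": [[0, [3.3, 2.1, 0.3], 0], [0, [2.5, 1.6, 0.3], 0], [0, [1.3, 0.8, 0], 0], [0, [0, 0, 0], 0], [0, [0, 0, 0], 0]]}}

```text
clock: 14.4
eef_pos: [581.0, 118.6, 185.6]
eef_rot: [-3.141, 0.0, 1.644]
wrist_force: [0.6, 0.6, -2.0]
finger_gap: 17.5
```

```bash
python3 - <<'E'
from h import *
plan(582.6,118,79,1.643)
p,d=snap("side","9");crop(p,190,110,330,250,4.2,"pics/n.png")
E
```

```text
at [581.  118.6 185.6] yaw 1.644 gap 17.5 F [ 0.6  0.6 -2. ] t 14.4 q [ 0.14  0.41  1.42 -0.    1.31 -1.5 ]
tool shift cm (fixed yaw): [-0.08  0.15 10.66] tool turn 0.001
```

View pics/n.png

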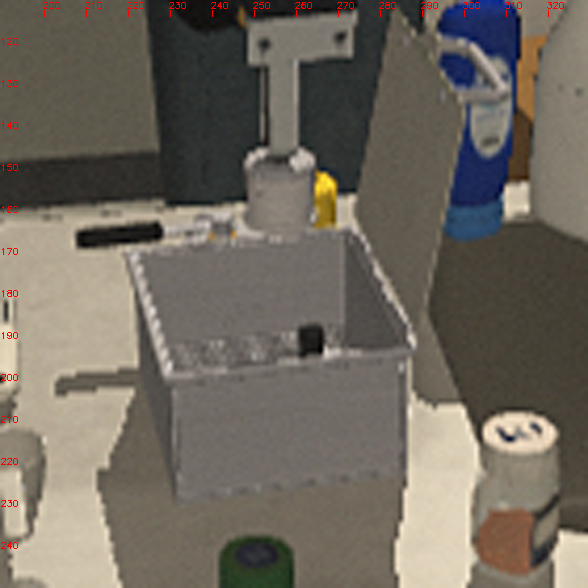

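Mould B hangs upright over the valve side of the pan, clear of mould A's knob at (262,190). I'm lowering it.

Request:
{"name": "arm_command", "arguments": {"steps": [[0, [0, 0.05, 2.0], 0], [0, [0, 0, 3.0], 0], [0, [0, 0, 2.5], 0], [0, [0, 0, 1.5], 0], [0, [0, 0, 1.0], 0]]}}

```text
clock: 14.87
eef_pos: [580.8, 117.0, 84.4]
eef_rot: [-3.14, 0.0, 1.642]
wrist_force: [-0.9, -0.3, -1.3]
finger_gap: 17.3
```

Request:
{"name": "arm_command", "arguments": {"steps": [[0, [0, 0, 0.3], 0], [0, [0, 0, 0.2], 0], [0, [0, 0, 0], 0], [0, [0, 0, 0], 0], [0, [0, 0, 0], 0]]}}

```text
clock: 15.28
eef_pos: [582.2, 118.3, 81.9]
eef_rot: [3.14, -0.0, 1.643]
wrist_force: [-0.4, -0.5, -1.6]
finger_gap: 17.3
```

Request:
{"name": "arm_command", "arguments": {"steps": [[0, [0, 0, 0.2], 0], [0, [0, 0, 0.1], 0], [0, [0, 0, 0], 0], [0, [0, 0, 0], 0]]}}

```text
clock: 15.62
eef_pos: [582.3, 118.3, 78.9]
eef_rot: [3.14, 0.0, 1.643]
wrist_force: [-1.1, -2.3, 5.4]
finger_gap: 17.4
```

Request:
{"name": "arm_command", "arguments": {"steps": [[0.3, [0, 0, 0], 0], [0.3, [0, 0, 0], 0], [0.3, [0, 0, 0], 0], [0.3, [0, 0, -1], 0], [0.3, [0, 0, -2], 0]]}}

```text
clock: 16.03
eef_pos: [580.6, 118.2, 106.6]
eef_rot: [-3.138, 0.0, 1.643]
wrist_force: [-0.3, 0.8, 0.1]
finger_gap: 28.3
```

Request:
{"name": "arm_command", "arguments": {"steps": [[0.3, [0, 0, -3], 0], [0.3, [0, 0, -4], 0], [0.3, [-1, -0.5, -3], 0], [0.3, [-3, -1.5, 0], 0], [0.3, [-3.5, -2, 0], 0]]}}

```text
clock: 16.45
eef_pos: [547.7, 41.0, 210.2]
eef_rot: [3.138, 0.0, 1.646]
wrist_force: [0.6, -0.6, 0.2]
finger_gap: 28.1
```

```bash
python3 - <<'E'
from h import *
p,d=snap("side","10");crop(p,180,110,330,300,3.1,"pics/o.png")
p,d=snap("top","10");crop(p,190,130,390,245,4,"pics/p.png")
knobs("10",[(365,220,378,235)])
plan(442.5,-297,190,1.643)
E
```

```text
(365, 220, 378, 235) 30 371.07 227.07 [ 442.7 -296.4   63. ]
at [545.9  37.3 209.1] yaw 1.64 gap 28.3 F [-1.  -0.2 -0.4] t 16.6 q [ 0.    0.29  1.52 -0.    1.33 -1.64]
tool shift cm (fixed yaw): [-32.64 -12.63   1.91] tool turn -0.003
```

View pics/o.png

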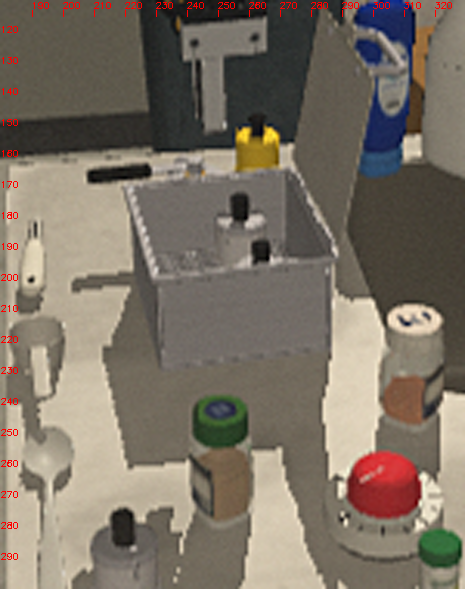

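View pics/p.png

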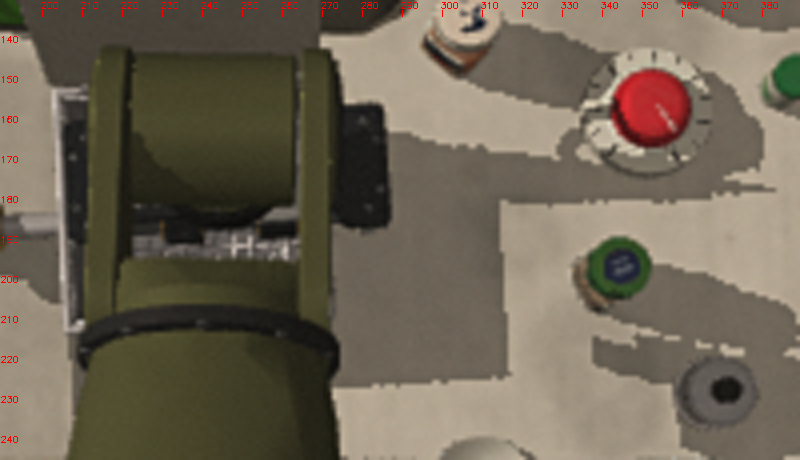

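A and B stand upright in the pan (knobs at side 262,190 and 255,175). C is unmoved at top (371,227).

Request:
{"name": "arm_command", "arguments": {"steps": [[0.35, [-3.5, -1.3, 0], 0], [0.35, [-3.7, -1.5, 0], 0], [0.35, [-3.7, -1.5, 0], 0], [0.35, [-3.7, -1.5, 0], 0], [0.35, [-3.7, -1.4, 0], 0]]}}

```text
clock: 16.97
eef_pos: [487.9, -148.3, 208.6]
eef_rot: [3.141, 0.0, 1.644]
wrist_force: [0.4, -0.5, 0.2]
finger_gap: 33.1
```

Request:
{"name": "arm_command", "arguments": {"steps": [[0.35, [-3.7, -1.4, 0], 0], [0.35, [-3.7, -1.4, 0], 0], [0.35, [-3.7, -1.4, 0], 0], [0.35, [-2.5, -0.9, 2], 0], [0.35, [-0.7, -0.3, 3], 0]]}}

```text
clock: 17.38
eef_pos: [445.1, -297.6, 160.0]
eef_rot: [3.138, 0.004, 1.64]
wrist_force: [1.2, -0.1, -0.7]
finger_gap: 33.1
```

Request:
{"name": "arm_command", "arguments": {"steps": [[0.35, [0, 0, 3], 0], [0.35, [0, 0, 1], 0], [0.35, [0, 0, 0], 0]]}}

```text
clock: 17.63
eef_pos: [444.5, -292.8, 116.1]
eef_rot: [-3.139, -0.003, 1.643]
wrist_force: [-0.2, 0.1, 0.6]
finger_gap: 32.7
```

```bash
python3 - <<'E'
from h import *
p,d=snap("side","11");crop(p,180,190,290,320,4.6,"pics/q.png")
plan(442.5,-297,53,1.643)
E
```

```text
at [ 445.4 -293.2  118.2] yaw 1.644 gap 33.0 F [ 0.2 -0.2  2. ] t 17.7 q [-0.65  0.35  1.67  0.    1.12 -2.29]
tool shift cm (fixed yaw): [-0.36 -0.31  6.52] tool turn 0.001
```

View pics/q.png

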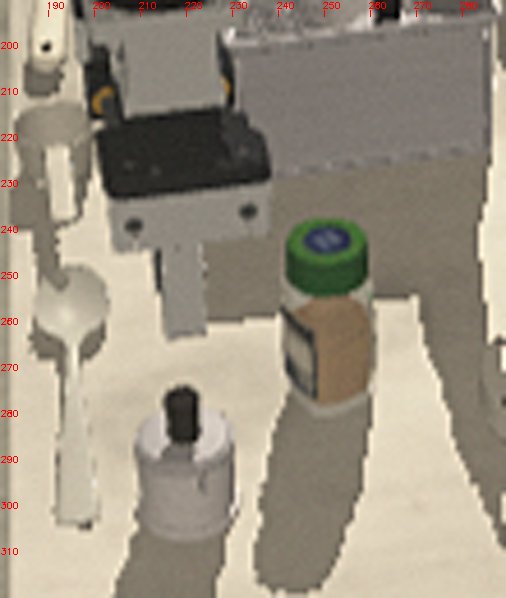

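Knob C (218,280) sits under the finger at (219,260). I'm descending to grip it.

Request:
{"name": "arm_command", "arguments": {"steps": [[0.35, [-0.35, -0.3, 1.5], 0], [0.35, [0, 0, 2], 0], [0.35, [0, 0, 2], 0], [0.35, [0, 0, 1], 0], [0.35, [0, 0, 0], 0]]}}

```text
clock: 18.1
eef_pos: [442.5, -296.9, 52.7]
eef_rot: [-3.141, -0.001, 1.644]
wrist_force: [0.5, -0.6, 0.4]
finger_gap: 33.3
```

Request:
{"name": "arm_command", "arguments": {"steps": [[0, [0, 0, 0], 0], [0, [0, 0, 0], 0], [0, [0, 0, 0], 0], [0, [0, 0, 0], 0]], "force": 25}}

```text
clock: 18.43
eef_pos: [443.1, -297.8, 54.3]
eef_rot: [3.14, 0.002, 1.643]
wrist_force: [-0.2, -2.1, 5.8]
finger_gap: 17.2
```

Request:
{"name": "arm_command", "arguments": {"steps": [[0, [0, 0, -1.5], 0], [0, [0, 0, -3.5], 0], [0, [0, 0, -4], 0], [0, [0, 0, -3.5], 0], [0, [0, 0, -1.5], 0]]}}

```text
clock: 18.85
eef_pos: [443.2, -298.0, 198.2]
eef_rot: [3.137, 0.004, 1.643]
wrist_force: [0.9, 0.3, -1.4]
finger_gap: 17.5
```

```bash
python3 - <<'E'
from h import *
plan(521,67.4,190,1.643)
E
```

```text
at [ 443.2 -298.   198.2] yaw 1.643 gap 17.5 F [ 0.9  0.3 -1.4] t 18.9 q [-0.66  0.27  1.58  0.    1.29 -2.3 ]
tool shift cm (fixed yaw): [35.88 10.39  0.82] tool turn 0.0
```

Request:
{"name": "arm_command", "arguments": {"steps": [[0, [2.5, 0.7, 0], 0], [0, [3.7, 1.1, 0], 0], [0, [3.7, 1.1, 0], 0], [0, [3.7, 1.1, 0], 0], [0, [3.7, 1.1, 0], 0]]}}

```text
clock: 19.27
eef_pos: [480.6, -119.3, 193.3]
eef_rot: [3.141, 0.0, 1.643]
wrist_force: [1.0, -0.2, -2.4]
finger_gap: 17.1
```

Request:
{"name": "arm_command", "arguments": {"steps": [[0, [3.7, 1.1, 0], 0], [0, [3.7, 1.1, 0], 0], [0, [3.7, 1.0, 0], 0], [0, [3.7, 1.0, 0.3], 0], [0, [2.5, 0.7, 0.3], 0]]}}

```text
clock: 19.68
eef_pos: [517.2, 58.0, 187.3]
eef_rot: [3.141, -0.0, 1.644]
wrist_force: [0.2, -0.9, -1.8]
finger_gap: 17.2
```

Request:
{"name": "arm_command", "arguments": {"steps": [[0, [1.2, 0.35, 0], 0], [0, [0, 0, 0], 0], [0, [0, 0, 0], 0]]}}

```text
clock: 19.93
eef_pos: [519.6, 67.0, 187.0]
eef_rot: [-3.141, 0.0, 1.644]
wrist_force: [0.1, -1.2, -2.0]
finger_gap: 17.2
```

```bash
python3 - <<'E'
from h import *
plan(521,67.4,80,1.643)
p,d=snap("side","12");crop(p,190,110,330,250,4.2,"pics/r.png")
E
```

```text
at [519.6  67.  187. ] yaw 1.644 gap 17.2 F [ 0.1 -1.2 -2. ] t 19.9 q [ 0.06  0.26  1.62 -0.    1.27 -1.59]
tool shift cm (fixed yaw): [ 0.03  0.14 10.7 ] tool turn 0.001
```

View pics/r.png

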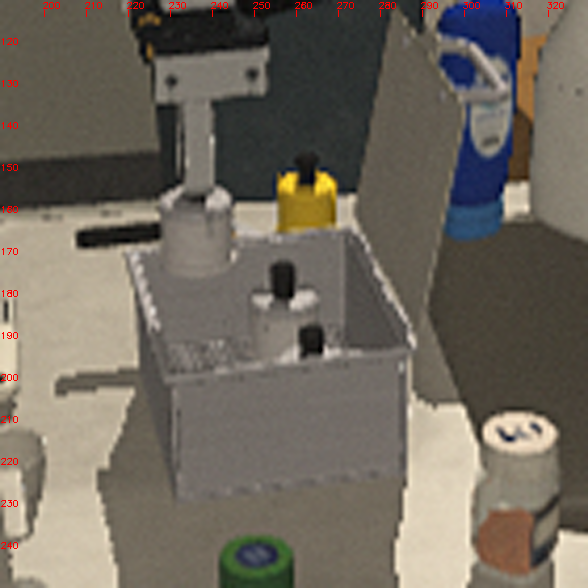

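Mould C hangs over the front, mid-pan, and is clear of the other two. I'm lowering it.

Request:
{"name": "arm_command", "arguments": {"steps": [[0, [0, 0.15, 2.0], 0], [0, [0, 0, 3.0], 0], [0, [0, 0, 2.5], 0], [0, [0, 0, 1.5], 0], [0, [0, 0, 1.0], 0]]}}

```text
clock: 20.4
eef_pos: [520.5, 65.8, 85.3]
eef_rot: [-3.14, 0.0, 1.641]
wrist_force: [0.2, 0.2, -2.2]
finger_gap: 17.3
```

Request:
{"name": "arm_command", "arguments": {"steps": [[0, [0, 0, 0.3], 0], [0, [0, 0, 0.1], 0], [0, [0, 0, 0], 0], [0, [0, 0, 0], 0], [0, [0, 0, 0], 0]]}}

```text
clock: 20.82
eef_pos: [521.7, 67.3, 83.8]
eef_rot: [3.14, 0.0, 1.643]
wrist_force: [0.1, -0.2, -1.7]
finger_gap: 17.3
```

Request:
{"name": "arm_command", "arguments": {"steps": [[0, [0, 0, 0.2], 0], [0, [0, 0, 0.1], 0], [0, [0, 0, 0], 0], [0, [0, 0, 0], 0]]}}

```text
clock: 21.15
eef_pos: [521.5, 67.3, 80.2]
eef_rot: [3.141, 0.0, 1.643]
wrist_force: [-0.4, -0.7, 3.1]
finger_gap: 17.0
```

Request:
{"name": "arm_command", "arguments": {"steps": [[0.3, [0, 0, 0], 0], [0.3, [0, 0, 0], 0], [0.3, [0, 0, 0], 0], [0.3, [0, 0, -1], 0], [0.3, [0, 0, -2], 0]]}}

```text
clock: 21.57
eef_pos: [520.1, 67.3, 108.8]
eef_rot: [-3.138, -0.0, 1.643]
wrist_force: [1.1, 0.1, 0.6]
finger_gap: 28.5
```

Request:
{"name": "arm_command", "arguments": {"steps": [[0.3, [0, 0, -3], 0], [0.3, [0, 0, -4], 0], [0.3, [-1, 0, -4], 0.12], [0.3, [-3, 0, -4], 0.12], [0.3, [-4, 0, -4], 0.12]]}}

```text
clock: 21.98
eef_pos: [515.8, 3.5, 286.0]
eef_rot: [3.139, -0.001, 1.279]
wrist_force: [0.2, -1.6, -0.9]
finger_gap: 28.1
```

Request:
{"name": "arm_command", "arguments": {"steps": [[0.3, [-4, 0, -2], 0.12], [0.3, [-3.5, 1, 0], 0.12], [0.3, [-3.5, 1.5, 0], 0.12], [0.3, [-3.2, 2, 0], 0.12], [0.3, [0, 0, 0], 0.12]]}}

```text
clock: 22.4
eef_pos: [491.4, -148.7, 301.9]
eef_rot: [3.141, 0.001, 0.673]
wrist_force: [-0.9, 1.1, -0.9]
finger_gap: 28.1
```

```bash
python3 - <<'E'
from h import *
p,d=snap("side","13");crop(p,180,100,330,250,4,"pics/s.png")
p,d=snap("top","13");crop(p,150,100,350,245,4,"pics/t.png")
plan(708,73,370,0.061)
E
```

```text
at [ 492.1 -144.9  301.8] yaw 0.678 gap 28.4 F [-0.1 -0.1 -1.2] t 22.5 q [-0.36  0.16  1.47  0.    1.51 -1.04]
tool shift cm (fixed yaw): [30.48 -3.43 -6.82] tool turn 0.617
```

View pics/s.png

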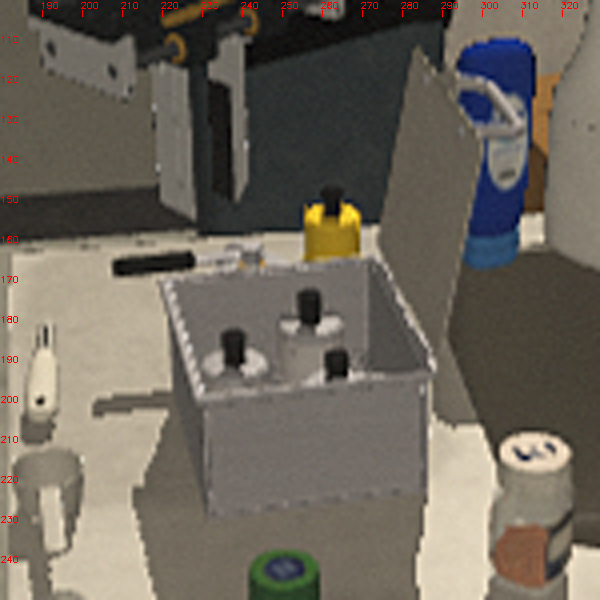

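View pics/t.png

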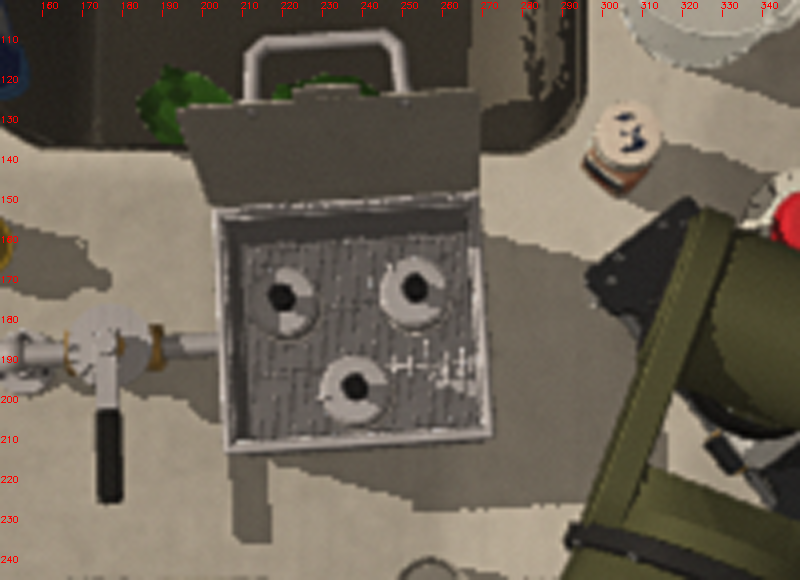

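All three moulds stand upright on the rack, at top view (221,173), (254,171) and (239,196). Next I'll locate the open handle.

```bash
python3 - <<'E'
from h import *
# handle bar in crop: from (258,42) to (392,32) scale 4
for x,y in((262,42),(325,37),(388,32)): print(ray("top",150+x/4-.5,100+y/4-.5,254).round(1))
for n in("top","side"):
    d=np.load(f"{n}_d13.npy");C=cloud(n,d);m=(d>0)&(C[...,0]>695)&(C[...,0]<740)&(C[...,1]>20)&(C[...,1]<130)&(C[...,2]>225)&(C[...,2]<275);X=C[m]
    print(n,len(X),X.mean(0).round(1),np.percentile(X,[5,95],axis=0).round(1))
rows(712,75,345,0.072,12,g=.3)
E
```

```text
[713.1 118.7 254. ]
[716.6  80.5 254. ]
[720.   42.4 254. ]
top 197 [711.1  78.3 254.6] [[698.1  33.6 249.9]
 [719.  124.  258.9]]
side 93 [707.9  71.1 255.3] [[696.6  28.8 250.7]
 [717.1 122.9 259.6]]
at [ 492.1 -144.9  301.8] yaw 0.678 gap 28.4 F [-0.1 -0.1 -1.2] t 22.5 q [-0.36  0.16  1.47  0.    1.51 -1.04]
[0.3, [2.58, -0.28, -0.36], np.float64(0.051)]
[0.3, [2.56, -0.41, -0.36], np.float64(0.051)]
[0.3, [2.54, -0.54, -0.36], np.float64(0.051)]
[0.3, [2.5, -0.66, -0.36], np.float64(0.051)]
[0.3, [2.47, -0.79, -0.36], np.float64(0.051)]
[0.3, [2.43, -0.91, -0.36], np.float64(0.051)]
[0.3, [2.38, -1.03, -0.36], np.float64(0.051)]
[0.3, [2.32, -1.15, -0.36], np.float64(0.051)]
[0.3, [2.26, -1.27, -0.36], np.float64(0.051)]
[0.3, [2.19, -1.38, -0.36], np.float64(0.051)]
[0.3, [2.12, -1.49, -0.36], np.float64(0.051)]
[0.3, [2.04, -1.59, -0.36], np.float64(0.051)]
```

Request:
{"name": "arm_command", "arguments": {"steps": [[0.3, [2.6, -0.3, -1.5], 0.051], [0.3, [2.55, -0.4, -1.5], 0.051], [0.3, [2.55, -0.55, -0.7], 0.051], [0.3, [2.5, -0.65, -0.3], 0.051], [0.3, [2.45, -0.8, -0.2], 0.051]]}}

```text
clock: 22.92
eef_pos: [584.3, -49.2, 344.5]
eef_rot: [3.141, -0.001, 0.432]
wrist_force: [-0.2, 0.0, -0.0]
finger_gap: 28.0
```

Request:
{"name": "arm_command", "arguments": {"steps": [[0.3, [2.45, -0.9, 0], 0.051], [0.3, [2.4, -1.05, 0], 0.051], [0.3, [2.3, -1.15, 0], 0.051], [0.3, [2.25, -1.25, 0], 0.051], [0.3, [2.2, -1.4, 0], 0.051]]}}

```text
clock: 23.33
eef_pos: [675.7, 42.9, 343.8]
eef_rot: [-3.141, -0.0, 0.177]
wrist_force: [0.7, -0.2, 0.3]
finger_gap: 28.3
```

Request:
{"name": "arm_command", "arguments": {"steps": [[0.3, [2.1, -1.5, 0], 0.051], [0.3, [2.0, -1.6, 0], 0.046], [0.3, [0, 0, 0], 0], [0.3, [0, 0, 0], 0]]}}

```text
clock: 23.67
eef_pos: [711.4, 79.2, 342.2]
eef_rot: [-3.141, 0.002, 0.083]
wrist_force: [0.3, 0.0, -0.9]
finger_gap: 28.3
```

```bash
python3 - <<'E'
from h import *
plan(714.5,78,231,0.072)
E
```

```text
at [711.4  79.2 342.2] yaw 0.083 gap 28.3 F [ 0.3  0.  -0.9] t 23.7 q [ 0.06  0.69  0.64  0.    1.81 -0.02]
tool shift cm (fixed yaw): [ 0.3   0.14 11.12] tool turn 0.011
```

Request:
{"name": "arm_command", "arguments": {"steps": [[0.3, [0.3, 0.1, 2], 0.011], [0.3, [0, 0, 2.5], 0], [0.3, [0, 0, 1.5], 0], [0.3, [0, 0, 0], 0], [0.3, [0, 0, 0], 0]]}}

```text
clock: 24.08
eef_pos: [713.8, 76.1, 284.3]
eef_rot: [3.142, -0.0, 0.067]
wrist_force: [-0.5, -0.2, 0.6]
finger_gap: 28.2
```

```bash
python3 - <<'E'
from h import *
p,d=snap("side","14");crop(p,260,60,330,150,6.5,"pics/u.png")
plan(714.5,78,231,0.072)
E
```

```text
at [714.3  76.1 285.4] yaw 0.067 gap 28.1 F [-0.4  0.2  0.4] t 24.1 q [ 0.06  0.68  0.78  0.    1.67 -0.01]
tool shift cm (fixed yaw): [ 0.04 -0.18  5.44] tool turn -0.005
```

View pics/u.png

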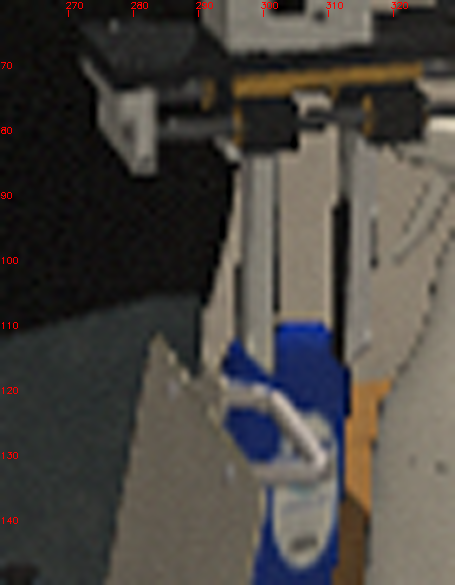

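The fingers, at (300,115) and (314,115), straddle the bar at (305,127). I'm descending and gripping.

Request:
{"name": "arm_command", "arguments": {"steps": [[0.3, [0, -0.1, 1.5], 0], [0.3, [0, 0, 2], 0], [0.3, [0, 0, 1.6], 0], [0.3, [0, 0, 0.2], 0], [0.3, [0, 0, 0], 0]]}}

```text
clock: 24.55
eef_pos: [714.4, 77.2, 231.4]
eef_rot: [3.142, -0.001, 0.066]
wrist_force: [-0.3, 0.1, 0.9]
finger_gap: 28.0
```

Request:
{"name": "arm_command", "arguments": {"steps": [[0, [0, 0, 0], 0], [0, [0, 0, 0], 0], [0, [0, 0, 0], 0], [0, [0, 0, 0], 0], [0, [0, 0, 0], 0]], "force": 20}}

```text
clock: 24.97
eef_pos: [714.7, 77.2, 231.6]
eef_rot: [3.142, -0.002, 0.065]
wrist_force: [-0.3, -1.0, 5.6]
finger_gap: 9.2
```

```bash
python3 - <<'E'
import numpy as np
th=np.array([1.745,1.65,1.55,1.45,1.35,1.25,1.15,1.05,.95,.85,.75,.65,.55,.45,.35,.25,.18,.12,.06,.02,0]);ph=np.arctan2(42,-155)-th;r=160.6
x=r*np.cos(ph);z=r*np.sin(ph)
for i in range(len(th)-1): print(round(th[i+1],2),round((x[i+1]-x[i])/10,2),round(-(z[i+1]-z[i])/10,2), round(714.7+x[i+1]-x[0],1),round(231.6+z[i+1]-z[0],1))
E
```

```text
1.65 -1.41 -0.58 700.6 237.4
1.55 -1.54 -0.46 685.2 242.1
1.45 -1.58 -0.31 669.5 245.2
1.35 -1.6 -0.15 653.5 246.7
1.25 -1.61 0.01 637.4 246.6
1.15 -1.6 0.17 621.5 244.9
1.05 -1.57 0.33 605.8 241.6
0.95 -1.53 0.48 590.5 236.7
0.85 -1.47 0.63 575.7 230.4
0.75 -1.4 0.78 561.7 222.6
0.65 -1.32 0.91 548.5 213.5
0.55 -1.22 1.04 536.3 203.0
0.45 -1.11 1.16 525.2 191.5
0.35 -0.99 1.26 515.3 178.8
0.25 -0.86 1.36 506.7 165.3
0.18 -0.52 1.0 501.5 155.3
0.12 -0.39 0.88 497.6 146.5
0.06 -0.33 0.9 494.3 137.4
0.02 -0.19 0.61 492.3 131.3
0.0 -0.09 0.31 491.5 128.2
```

Request:
{"name": "arm_command", "arguments": {"steps": [[0, [-0.7, 0, -0.28], 0], [0, [-0.71, 0, -0.3], 0], [0, [-1.54, 0, -0.46], 0], [0, [-1.58, 0, -0.31], 0], [0, [-1.6, 0, -0.15], 0]]}}

```text
clock: 25.38
eef_pos: [652.9, 73.1, 246.1]
eef_rot: [3.142, -0.002, 0.065]
wrist_force: [1.5, -1.5, 1.9]
finger_gap: 9.5
```

Request:
{"name": "arm_command", "arguments": {"steps": [[0, [-1.6, 0, 0], 0], [0, [-1.6, 0, 0.17], 0], [0, [-1.57, 0, 0.33], 0], [0, [-1.53, 0, 0.48], 0], [0, [-1.47, 0, 0.63], 0]]}}

```text
clock: 25.8
eef_pos: [575.1, 68.1, 229.8]
eef_rot: [3.142, -0.002, 0.065]
wrist_force: [1.1, 0.8, -1.1]
finger_gap: 9.3
```

Request:
{"name": "arm_command", "arguments": {"steps": [[0, [-1.4, 0, 0.78], 0], [0, [-1.32, 0, 0.91], 0], [0, [-1.22, 0, 1.04], 0], [0, [-1.11, 0, 1.16], 0], [0, [-1.0, 0, 1.26], 0]]}}

```text
clock: 26.22
eef_pos: [514.8, 64.2, 177.8]
eef_rot: [3.142, -0.001, 0.065]
wrist_force: [5.6, 1.0, -3.5]
finger_gap: 8.8
```

Request:
{"name": "arm_command", "arguments": {"steps": [[0, [-0.86, 0, 1.36], 0], [0, [-0.52, 0, 1.0], 0], [0, [-0.39, 0, 0.88], 0], [0, [-0.33, 0, 0.9], 0], [0, [0, 0, 0], 0]]}}

```text
clock: 26.63
eef_pos: [493.5, 62.9, 134.8]
eef_rot: [-3.141, 0.002, 0.065]
wrist_force: [-2.6, 0.0, -0.7]
finger_gap: 9.2
```

Request:
{"name": "arm_command", "arguments": {"steps": [[0, [-0.15, 0, 0.4], 0], [0, [-0.05, 0, 0.2], 0], [0, [0, 0, 0], 0], [0, [0, 0, 0], 0]]}}

```text
clock: 26.97
eef_pos: [492.2, 62.8, 130.3]
eef_rot: [-3.142, 0.001, 0.065]
wrist_force: [-4.9, 1.2, -0.2]
finger_gap: 9.3
```

Request:
{"name": "arm_command", "arguments": {"steps": [[0, [-0.05, 0, 0.2], 0], [0, [0, 0, 0.1], 0], [0, [0, 0, 0], 0], [0, [0, 0, 0], 0]]}}

```text
clock: 27.3
eef_pos: [491.5, 62.7, 127.4]
eef_rot: [-3.142, 0.001, 0.065]
wrist_force: [-8.7, 0.8, 1.7]
finger_gap: 9.0
```

Request:
{"name": "arm_command", "arguments": {"steps": [[0.3, [0, 0, 0], 0], [0.3, [0, 0, 0], 0], [0.3, [0, 0, 0], 0], [0.3, [0, 0, -2], 0], [0.3, [0, 0, -3], 0]]}}

```text
clock: 27.72
eef_pos: [491.0, 62.6, 176.0]
eef_rot: [-3.142, 0.004, 0.065]
wrist_force: [0.2, -0.5, 1.4]
finger_gap: 27.9
```

Request:
{"name": "arm_command", "arguments": {"steps": [[0.3, [-1, 0, -3], 0], [0.3, [-3, 0, -1], -0.11], [0.3, [-3, 0, 0], -0.11], [0.3, [-2, 0, 0], -0.11], [0.3, [0, 0, 0], -0.11]]}}

```text
clock: 28.13
eef_pos: [401.2, 48.8, 218.0]
eef_rot: [3.141, -0.001, 0.51]
wrist_force: [-0.1, 0.4, 0.2]
finger_gap: 28.3
```

```bash
python3 - <<'E'
from h import *
p,d=snap("side","15");crop(p,180,130,320,250,5,"pics/v.png")
p,d=snap("top","15");crop(p,130,130,290,250,5,"pics/w.png")
C=cloud("side",d)
rows(472,236,180,1.64,12,g=.6)
E
```

```text
at [403.3  49.2 218. ] yaw 0.507 gap 28.2 F [-1.  -0.1 -0.4] t 28.2 q [ 0.03 -0.04  1.88 -0.    1.3  -0.48]
[0.6, [1.26, -1.08, 0.32], np.float64(-0.094)]
[0.6, [1.35, -0.96, 0.32], np.float64(-0.094)]
[0.6, [1.44, -0.83, 0.32], np.float64(-0.094)]
[0.6, [1.51, -0.69, 0.32], np.float64(-0.094)]
[0.6, [1.57, -0.54, 0.32], np.float64(-0.094)]
[0.6, [1.61, -0.39, 0.32], np.float64(-0.094)]
[0.6, [1.64, -0.24, 0.32], np.float64(-0.094)]
[0.6, [1.66, -0.08, 0.32], np.float64(-0.094)]
[0.6, [1.66, 0.07, 0.32], np.float64(-0.094)]
[0.6, [1.64, 0.23, 0.32], np.float64(-0.094)]
[0.6, [1.61, 0.38, 0.32], np.float64(-0.094)]
[0.6, [1.57, 0.53, 0.32], np.float64(-0.094)]
```

View pics/v.png

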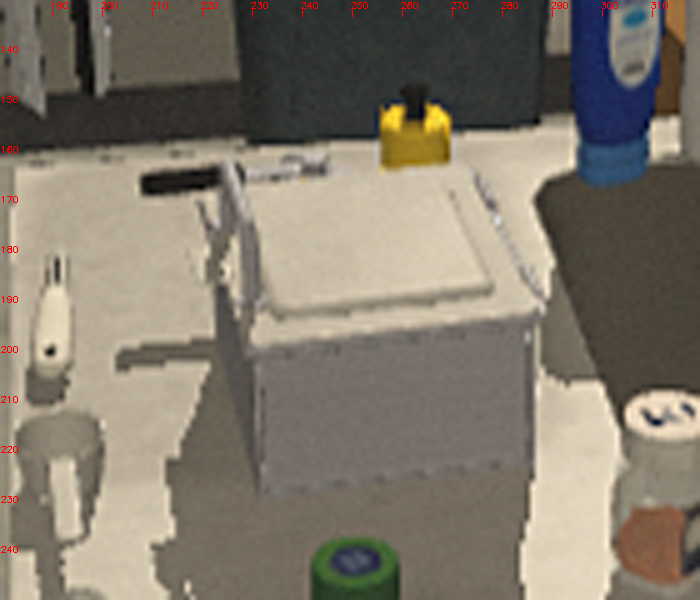

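View pics/w.png

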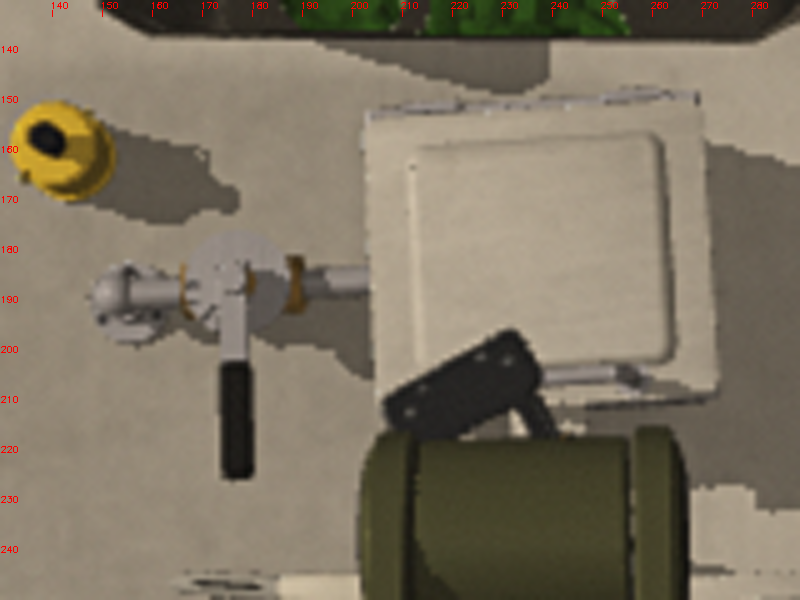

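Lid is fully shut, same as at the start. Valve sleeve is at top (176.5,214). I'm moving over it.

Request:
{"name": "arm_command", "arguments": {"steps": [[0.6, [1.3, -1.1, 0], -0.094], [0.6, [1.35, -0.95, 0], -0.094], [0.6, [1.45, -0.8, 0], -0.094], [0.6, [1.5, -0.7, 0], -0.094], [0.6, [1.55, -0.55, 0], -0.094]]}}

```text
clock: 28.65
eef_pos: [433.2, 128.1, 217.2]
eef_rot: [3.141, -0.0, 0.975]
wrist_force: [-1.0, 0.0, -0.3]
finger_gap: 55.5
```

Request:
{"name": "arm_command", "arguments": {"steps": [[0.6, [1.6, -0.4, 0.3], -0.094], [0.6, [1.65, -0.25, 0.3], -0.094], [0.6, [1.65, -0.1, 0.3], -0.094], [0.6, [1.65, 0.1, 0.6], -0.094], [0.6, [1.65, 0.2, 1], -0.094]]}}

```text
clock: 29.07
eef_pos: [462.2, 206.1, 192.5]
eef_rot: [3.14, -0.001, 1.445]
wrist_force: [0.4, -0.8, -0.0]
finger_gap: 56.6
```

Request:
{"name": "arm_command", "arguments": {"steps": [[0.6, [1.6, 0.4, 1], -0.094], [0.6, [1.55, 0.5, 1], -0.094], [0.6, [0, 0, 0], 0], [0.6, [0, 0, 0], 0]]}}

```text
clock: 29.4
eef_pos: [472.5, 235.9, 171.5]
eef_rot: [-3.14, 0.001, 1.629]
wrist_force: [0.5, 0.8, 0.2]
finger_gap: 56.2
```

```bash
python3 - <<'E'
from h import *
p,d=snap("side","16");crop(p,180,100,290,200,6,"pics/x.png")
plan(472,236.5,51,1.64)
E
```

```text
at [472.6 235.4 172.3] yaw 1.628 gap 56.6 F [ 0.3 -0.1  0.2] t 29.4 q [ 0.39  0.28  1.62 -0.    1.24 -1.24]
tool shift cm (fixed yaw): [ 0.11 -0.06 12.13] tool turn -0.012
```

View pics/x.png

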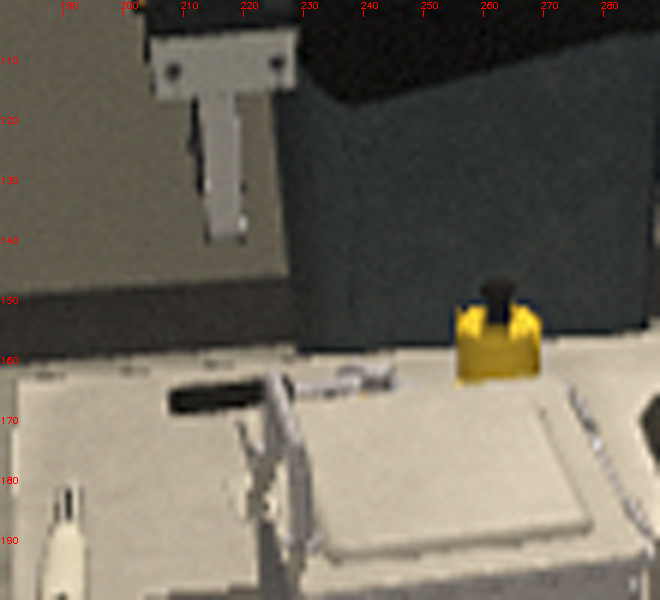

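The finger at (216,130) is over the middle of the sleeve (207–224,165). I'm descending to z ≈ 52.

Request:
{"name": "arm_command", "arguments": {"steps": [[0.6, [0.1, 0, 2], -0.012], [0.6, [0, 0, 3], 0], [0.6, [0, 0, 3], 0], [0.6, [0, 0, 2.5], 0], [0.6, [0, 0, 1.5], 0]]}}

```text
clock: 29.87
eef_pos: [471.8, 235.5, 50.5]
eef_rot: [-3.14, 0.001, 1.64]
wrist_force: [-0.3, 0.9, 0.0]
finger_gap: 56.9
```

Request:
{"name": "arm_command", "arguments": {"steps": [[0.6, [0, 0, 0], 0], [0, [0, 0, 0], 0], [0, [0, 0, 0], 0], [0, [0, 0, 0], 0], [0, [0, 0, 0], 0]], "force": 25}}

```text
clock: 30.28
eef_pos: [473.0, 236.7, 53.6]
eef_rot: [3.14, -0.001, 1.644]
wrist_force: [0.5, -0.1, 0.2]
finger_gap: 33.6
```

Request:
{"name": "arm_command", "arguments": {"steps": [[0, [0, 0, 0], 0], [0, [0, 0, 0], 0], [0, [0, 0, 0], 0]]}}

```text
clock: 30.53
eef_pos: [472.6, 236.5, 52.7]
eef_rot: [3.141, -0.0, 1.645]
wrist_force: [-1.4, -1.1, 4.6]
finger_gap: 17.9
```

Request:
{"name": "arm_command", "arguments": {"steps": [[0, [0.61, 0.024, 0], 0.0785], [0, [0.61, 0.024, 0], 0.0785], [0, [0.61, 0.024, 0], 0.0785], [0, [0.61, 0.024, 0], 0.0785], [0, [0.61, 0.024, 0], 0.0785]]}}

```text
clock: 30.95
eef_pos: [477.1, 266.4, 52.8]
eef_rot: [3.139, -0.0, 1.248]
wrist_force: [7.3, -6.7, 1.1]
finger_gap: 17.7
```

Request:
{"name": "arm_command", "arguments": {"steps": [[0, [0.61, 0.024, 0], 0.0785], [0, [0.61, 0.024, 0], 0.0785], [0, [0.61, 0.024, 0], 0.0785], [0, [0.61, 0.024, 0], 0.0785], [0, [0.61, 0.024, 0], 0.0785]]}}

```text
clock: 31.37
eef_pos: [492.6, 292.2, 52.8]
eef_rot: [3.139, -0.001, 0.856]
wrist_force: [9.4, -11.5, 1.9]
finger_gap: 17.7
```

Request:
{"name": "arm_command", "arguments": {"steps": [[0, [0, 0, 0], 0], [0, [0, 0, 0], 0], [0, [0, 0, 0], 0]]}}

```text
clock: 31.62
eef_pos: [492.6, 292.2, 52.8]
eef_rot: [3.139, -0.001, 0.859]
wrist_force: [9.0, -7.6, 0.8]
finger_gap: 17.8
```

Request:
{"name": "arm_command", "arguments": {"steps": [[0.5, [0, 0, 0], 0], [0.5, [0, 0, 0], 0], [0.5, [0, 0, 0], 0], [0.5, [0, 0, -1], 0], [0.5, [0, 0, -3], 0]]}}

```text
clock: 32.03
eef_pos: [489.1, 292.3, 89.6]
eef_rot: [-3.139, 0.006, 0.86]
wrist_force: [-0.2, -0.1, 0.4]
finger_gap: 46.0
```

Request:
{"name": "arm_command", "arguments": {"steps": [[0.5, [0, 0, -4], 0], [0.5, [0, 0, -4], 0], [0.5, [0, 0, -4], 0], [0.5, [-3, 2, 0], 0], [0.5, [-3, 3, 0], 0]]}}

```text
clock: 32.45
eef_pos: [489.4, 216.7, 215.4]
eef_rot: [3.139, -0.004, 0.864]
wrist_force: [0.5, -0.3, -0.2]
finger_gap: 46.9
```

Request:
{"name": "arm_command", "arguments": {"steps": [[0.5, [-3, 3, 0], 0], [0.5, [-3, 3, 0], 0], [0.5, [-3, 3, 0], 0], [0.5, [-3, 3, 0], 0], [0.5, [0, 0, 0], 0]]}}

```text
clock: 32.87
eef_pos: [502.2, 44.1, 213.2]
eef_rot: [3.14, 0.0, 0.855]
wrist_force: [0.3, 0.2, -0.1]
finger_gap: 46.8
```

```bash
python3 - <<'E'
from h import *
p,d=snap("top","17");crop(p,130,130,290,250,5,"pics/y.png")
plan(644,-247,200,0)
C=cloud("top",d)
m=(p.astype(int).sum(-1)<130)&(C[...,2]>50)&(d>0);m[:,:140]=0;m[:,200:]=0;m[:190]=0;m[240:]=0
X=C[m][:,:2].astype(np.float32);print(len(X),X.mean(0))
v=cv2.fitLine(X,cv2.DIST_HUBER,0,.01,.01).ravel();print(v,np.arctan2(v[1],v[0]))
E
```

```text
at [502.2  46.7 213.1] yaw 0.855 gap 47.0 F [ 0.4  0.6 -0.1] t 32.9 q [ 0.02  0.19  1.64 -0.    1.31 -0.84]
tool shift cm (fixed yaw): [-12.87  29.97   1.31] tool turn 0.855
125 [493.73657 291.65726]
[  0.75594926  -0.6546302  492.868      292.40155   ] -0.7136934
```

View pics/y.png

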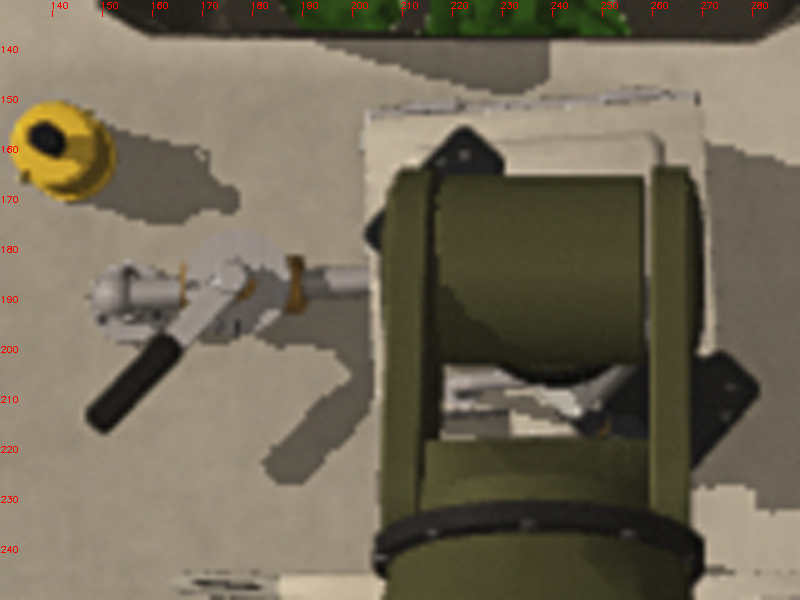

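Lever angle measures 0.786 rad from shut, so the valve is half open. Next is the timer dial.

```bash
python3 - <<'E'
from h import *
p=np.load("top_p17.npy");crop(p,328,135,376,180,12.5,"pics/z.png")
p=np.load("side_p10.npy");crop(p,278,250,332,295,12.5,"pics/z2.png")
E
```

```text
(no output)
```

View pics/z.png

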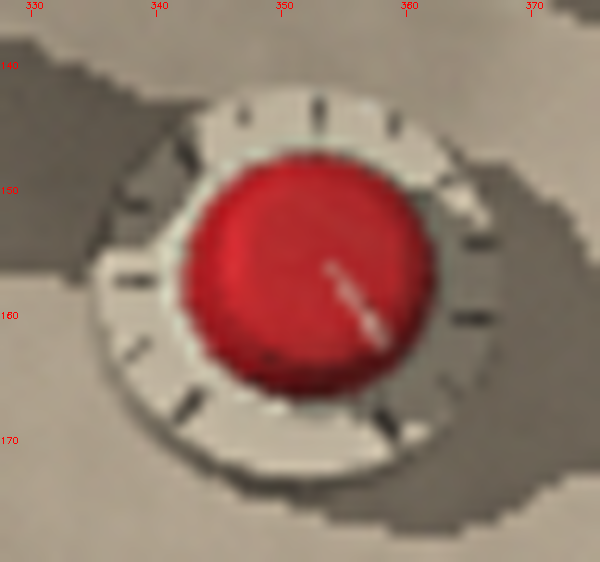

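View pics/z2.png

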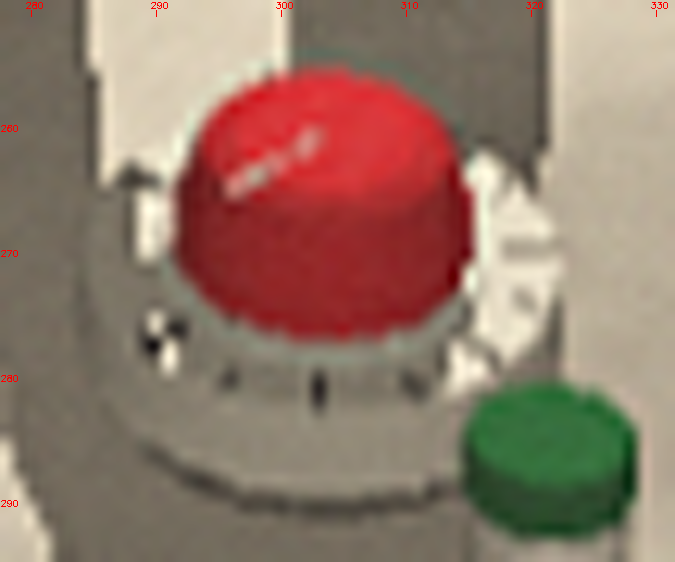

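```bash
cat > tm.py <<'E'
from h import *
def W(x,y,z,u0=328,v0=135,s=12.5): return ray("top",u0+x/s-.5,v0+y/s-.5,z)[:2]
E
python3 - <<'E'
from tm import *
from scipy.optimize import least_squares
# marks crop px; index minutes
M={0:(387,422),10:(473,318),15:(480,243),30:(320,114),25:(393,124),35:(244,115),40:(186,155),45:(135,206),50:(135,281),55:(136,350),60:(188,405)}
A=np.array([W(x,y,27) for x,y in M.values()]);k=np.array(list(M))
c0=A.mean(0)
f=lambda p:np.hypot(*(A-p[:2]).T)-p[2]
r=least_squares(f,[*c0,40]);print(r.x,f(r.x).round(1))
c=r.x[:2]
def res(p):
    a=p[2]+k*.08378; return (A-(p[:2]+p[3]*np.stack([np.cos(a),np.sin(a)],1))).ravel()
r=least_squares(res,[*c,-2.6,40]);print("fit c,ang0,r",r.x,res(r.x).round(1))
c=r.x[:2];a0=r.x[2]
P1=W(331,264,55);P2=W(385,345,55)
print("line ends",P1,P2, "dir",np.arctan2(*(P2-P1)[::-1]),"from centre",np.arctan2(*(P2-c)[::-1]),np.arctan2(*(P1-c)[::-1]))
for d in (P2-P1,P2-c): print("reading",((np.arctan2(d[1],d[0])-a0+np.pi)%(2*np.pi)-np.pi))
# dial centre from red pixels
p=np.load("top_p17.npy").astype(int);m=(p[...,0]>120)&(p[...,1]<80)&(p[...,2]<80);m[:,:335]=0;m[:,375:]=0;m[:135]=0;m[180:]=0
v,u=np.nonzero(m);print("red",m.sum(),u.mean(),v.mean(),ray("top",u.mean(),v.mean(),48))
E
```

```text
[ 645.37918489 -252.40770027   40.10239296] [-1.7 -0.3  1.4 -1.7  1.6 -0.2 -1.3  1.6 -1.5  2.1  0.1]
fit c,ang0,r [ 644.91271207 -252.2995394    -2.61555377   40.16463927] [ 1.6  1.3 -0.5  0.4  0.3 -1.5 -1.4 -0.3  1.6 -1.2  0.   0.5 -1.1 -0.5
  0.4  1.5 -0.8 -1.7 -0.5  1.7  0.3 -0.2]
line ends [ 642.94008239 -253.60406753] [ 624.58078015 -265.47562881] dir -2.5675945419675466 from centre -2.5665901412122465 -2.5573047241256264
reading 0.047959223612571655
reading 0.048963624367871716
red 244 351.4672131147541 155.48360655737704 [ 644.63597801 -247.82814347   48.        ]
```

```bash
python3 - <<'E'
from tm import *
for y in(-248,-252): 
  for z in (27,40,55): print(y,z,np.round(np.array(proj("top",(645,y,z))),1), ((np.array(proj("top",(645,y,z)))-[328,135]+.5)*12.5).round())
for z,x,y in((27,296,283),(35,309,272),(45,309,268)): print(z,W(x,y,z))
# side
p=np.load("side_p10.npy").astype(int);m=(p[...,0]>100)&(p[...,1]<80)&(p[...,2]<80);m[:,:280]=0;m[:,330:]=0;m[:250]=0;m[280:]=0
v,u=np.nonzero(m);print(u.min(),u.max(),v.min(),v.max(),u.mean(),v.mean())
for y in(-248,-252):print([np.round(proj("side",(645,y,z)),1) for z in(28,40,55)])
d=np.load("top_d17.npy");C=cloud("top",d);m=(d>0)&(C[...,2]>50)&(C[...,2]<65);m[:,:335]=0;m[:,375:]=0;m[:135]=0;m[180:]=0
X=C[m];print(X.mean(0),cv2.minEnclosingCircle(X[:,:2].astype(np.float32)))
E
```

```text
-248 27 [350.2 156.8] [284. 278.]
-248 40 [351.  155.9] [294. 267.]
-248 55 [352.  154.9] [306. 255.]
-252 27 [351.6 156.8] [301. 278.]
-252 40 [352.4 155.9] [312. 268.]
-252 55 [353.4 154.9] [324. 255.]
27 [ 643.92129706 -250.75977475]
35 [ 644.95758465 -252.30448592]
45 [ 643.93195195 -250.4851276 ]
292 315 256 276 303.6979695431472 266.51015228426394
[array([303.5, 268.3]), array([303.7, 264.4]), array([303.9, 259.4])]
[array([303.9, 269.4]), array([304. , 265.4]), array([304.2, 260.4])]
[ 643.34510772 -251.10420469   54.83575106] ((643.3515014648438, -250.8356475830078), 25.154560089111328)
```

```bash
python3 - <<'E'
from h import *
for n,t in(("top","17"),("side","10")):
    d=np.load(f"{n}_d{t}.npy");C=cloud(n,d)
    r=np.hypot(C[...,0]-644.5,C[...,1]+251)
    for z in(30,60,110,125):
        m=(d>0)&(C[...,2]>z)&(C[...,2]<400)&(r<170)&(r>35);m[:, :280]=0
        if m.any():
            i=np.argmin(np.where(m,r,1e9));X=C.reshape(-1,3)[i];print(n,z,m.sum(),r.flat[i].round(),X.round())
rows(644.5,-251,215,0.3,10,g=.9)
E
```

```text
top 30 1590 35.0 [ 678. -261.   33.]
top 60 1367 86.0 [ 656. -336.   62.]
top 110 139 119.0 [ 758. -216.  138.]
top 125 94 119.0 [ 758. -216.  138.]
side 30 2685 35.0 [ 638. -286.   30.]
side 60 1858 86.0 [ 655. -337.   63.]
side 110 327 118.0 [ 757. -217.  138.]
side 125 163 118.0 [ 757. -217.  138.]
at [502.2  46.7 213.1] yaw 0.855 gap 47.0 F [ 0.4  0.6 -0.1] t 32.9 q [ 0.02  0.19  1.64 -0.    1.31 -0.84]
[0.9, [-1.31, 3.03, -0.02], np.float64(0.056)]
[0.9, [-1.14, 3.1, -0.02], np.float64(0.056)]
[0.9, [-0.97, 3.15, -0.02], np.float64(0.056)]
[0.9, [-0.79, 3.2, -0.02], np.float64(0.056)]
[0.9, [-0.61, 3.24, -0.02], np.float64(0.056)]
[0.9, [-0.43, 3.27, -0.02], np.float64(0.056)]
[0.9, [-0.25, 3.29, -0.02], np.float64(0.056)]
[0.9, [-0.07, 3.3, -0.02], np.float64(0.056)]
[0.9, [0.11, 3.3, -0.02], np.float64(0.056)]
[0.9, [0.3, 3.29, -0.02], np.float64(0.056)]
```

```bash
python3 - <<'E'
from h import *
rows(644.5,-251,215,-0.345,10,g=.9)
E
```

```text
at [502.2  46.7 213.1] yaw 0.855 gap 47.0 F [ 0.4  0.6 -0.1] t 32.9 q [ 0.02  0.19  1.64 -0.    1.31 -0.84]
[0.9, [-1.31, 3.03, -0.02], np.float64(0.12)]
[0.9, [-0.94, 3.16, -0.02], np.float64(0.12)]
[0.9, [-0.56, 3.25, -0.02], np.float64(0.12)]
[0.9, [-0.16, 3.3, -0.02], np.float64(0.12)]
[0.9, [0.23, 3.29, -0.02], np.float64(0.12)]
[0.9, [0.63, 3.24, -0.02], np.float64(0.12)]
[0.9, [1.01, 3.14, -0.02], np.float64(0.12)]
[0.9, [1.38, 3.0, -0.02], np.float64(0.12)]
[0.9, [1.73, 2.81, -0.02], np.float64(0.12)]
[0.9, [2.05, 2.58, -0.02], np.float64(0.12)]
```

Request:
{"name": "arm_command", "arguments": {"steps": [[0.9, [-1.3, 3.05, 0], 0.12], [0.9, [-0.95, 3.15, 0], 0.12], [0.9, [-0.55, 3.25, 0], 0.12], [0.9, [-0.15, 3.3, 0], 0.12], [0.9, [0.25, 3.3, 0], 0.12]]}}

```text
clock: 33.33
eef_pos: [575.2, -99.0, 212.9]
eef_rot: [-3.142, -0.0, 0.255]
wrist_force: [-0.5, 0.3, 0.6]
finger_gap: 77.1
```

Request:
{"name": "arm_command", "arguments": {"steps": [[0.9, [0.65, 3.25, 0], 0.12], [0.9, [1.0, 3.15, 0], 0.12], [0.9, [1.4, 3.0, 0], 0.12], [0.9, [1.75, 2.8, 0], 0.12], [0.9, [2.05, 2.6, 0], 0.12]]}}

```text
clock: 33.75
eef_pos: [648.0, -247.4, 212.8]
eef_rot: [-3.141, -0.0, -0.344]
wrist_force: [0.7, 0.3, 0.7]
finger_gap: 84.4
```

Request:
{"name": "arm_command", "arguments": {"steps": [[0.9, [0, 0, 0], 0.12], [0.9, [0, 0, 0], 0.12], [0.9, [0, 0, 0], 0.12], [0.9, [0, 0, 0], 0.12], [0.9, [0, 0, 0], 0.12]]}}

```text
clock: 34.17
eef_pos: [647.5, -246.0, 212.6]
eef_rot: [-3.141, 0.0, -0.945]
wrist_force: [-0.4, 0.2, -0.1]
finger_gap: 84.4
```

Request:
{"name": "arm_command", "arguments": {"steps": [[0.9, [0, 0, 0], 0.12], [0.9, [0, 0, 0], 0.12], [0.9, [0, 0, 0], 0.12], [0.9, [0, 0, 0], 0.12], [0.9, [0, 0, 0], 0.12]]}}

```text
clock: 34.58
eef_pos: [647.5, -245.9, 212.7]
eef_rot: [-3.142, 0.0, -1.544]
wrist_force: [0.1, 0.1, -0.6]
finger_gap: 84.9
```

Request:
{"name": "arm_command", "arguments": {"steps": [[0.9, [0, 0, 0], 0.12], [0.9, [0, 0, 0], 0.12], [0.9, [0, 0, 0], 0.12], [0.9, [0, 0, 0], 0.12], [0.9, [0, 0, 0], 0.12]]}}

```text
clock: 35.0
eef_pos: [647.5, -246.0, 212.8]
eef_rot: [3.142, 0.0, -2.145]
wrist_force: [0.2, 0.9, -0.2]
finger_gap: 84.6
```

Request:
{"name": "arm_command", "arguments": {"steps": [[0.9, [0, 0, 0], 0.12], [0.9, [0, 0, 0], 0.12], [0.9, [0, 0, 0], 0.12], [0.9, [0, 0, 0], 0], [0.9, [0, 0, 0], 0]]}}

```text
clock: 35.42
eef_pos: [647.4, -246.4, 212.6]
eef_rot: [3.142, 0.0, -2.495]
wrist_force: [0.0, 0.4, -0.3]
finger_gap: 84.7
```

```bash
python3 - <<'E'
from h import *
p,d=snap("side","18");crop(p,250,170,350,300,4.6,"pics/aa.png")
plan(644.5,-251,34)
E
```

```text
at [ 647.3 -246.7  212.5] yaw -2.495 gap 84.4 F [-0.7  0.3 -0.1] t 35.5 q [-0.42  0.63  1.03  0.    1.48  2.08]
tool shift cm (fixed yaw): [ 0.48 -0.18 17.85] tool turn 0
```

View pics/aa.png

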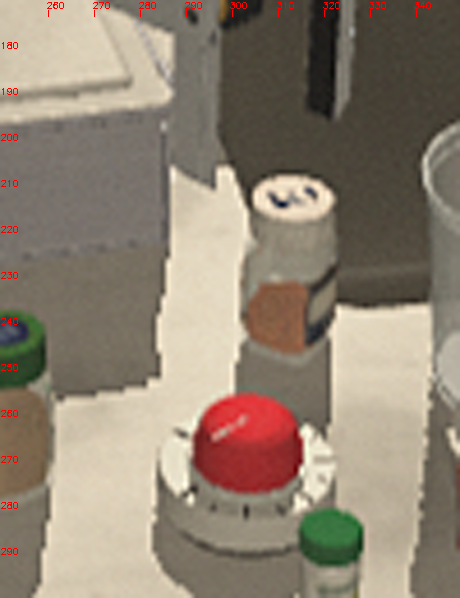

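Request:
{"name": "arm_command", "arguments": {"steps": [[0.9, [0.5, -0.2, 3], 0], [0.9, [0, 0, 4], 0], [0.9, [0, 0, 4], 0], [0.9, [0, 0, 3], 0], [0.9, [0, 0, 2], 0]]}}

```text
clock: 35.88
eef_pos: [642.9, -251.2, 48.5]
eef_rot: [3.138, -0.002, -2.496]
wrist_force: [-0.8, 0.5, -0.7]
finger_gap: 84.6
```

Request:
{"name": "arm_command", "arguments": {"steps": [[0.9, [0, 0, 1], 0], [0.9, [0, 0, 0.5], 0], [0.9, [0, 0, 0], 0], [0.9, [0, 0, 0], 0]]}}

```text
clock: 36.22
eef_pos: [644.8, -252.4, 38.8]
eef_rot: [-3.14, 0.001, -2.499]
wrist_force: [0.4, 0.2, -0.1]
finger_gap: 84.5
```

```bash
python3 - <<'E'
from h import *
p,d=snap("side","19");crop(p,260,200,350,300,5.5,"pics/ab.png")
plan(644.5,-251,34)
E
```

```text
at [ 644.9 -252.5   39.1] yaw -2.499 gap 84.5 F [-0.4 -0.1 -0.2] t 36.3 q [-0.43  0.77  1.2  -0.    1.16  2.07]
tool shift cm (fixed yaw): [-0.05  0.15  0.51] tool turn 0
```

View pics/ab.png

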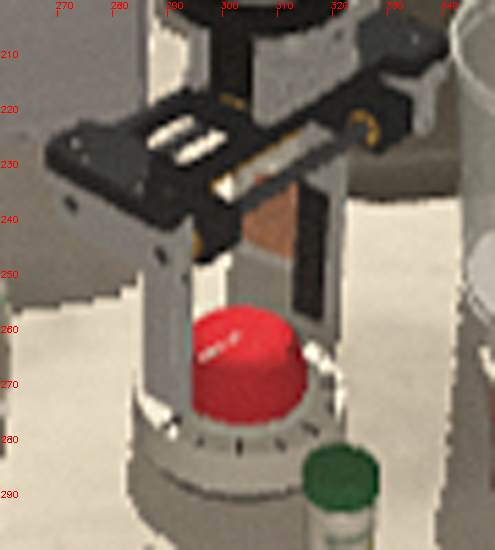

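The fingers straddle the dial at about (290,265) and (317,250). I'm lowering slightly and gripping.

Request:
{"name": "arm_command", "arguments": {"steps": [[0.9, [0, 0.15, 0.4], 0], [0.9, [0, 0, 0], 0], [0, [0, 0, 0], 0], [0, [0, 0, 0], 0], [0, [0, 0, 0], 0]], "force": 25}}

```text
clock: 36.68
eef_pos: [643.3, -251.1, 33.6]
eef_rot: [-3.141, 0.0, -2.5]
wrist_force: [0.5, 0.2, 0.0]
finger_gap: 67.9
```

Request:
{"name": "arm_command", "arguments": {"steps": [[0, [0, 0, 0], 0], [0, [0, 0, 0], 0], [0, [0, 0, 0], 0]]}}

```text
clock: 36.93
eef_pos: [642.0, -252.0, 33.2]
eef_rot: [3.141, -0.003, -2.5]
wrist_force: [-9.9, -4.8, 3.1]
finger_gap: 54.1
```

Request:
{"name": "arm_command", "arguments": {"steps": [[0, [0.17, 0, 0], 0], [0, [0, 0, 0], -0.12], [0, [0, 0, 0], -0.12], [0, [0, 0, 0], -0.12], [0, [0, 0, 0], -0.12]]}}

```text
clock: 37.35
eef_pos: [641.1, -253.1, 33.2]
eef_rot: [3.141, -0.002, -2.015]
wrist_force: [-6.2, -7.3, 0.3]
finger_gap: 53.9
```

```bash
python3 - <<'E'
from h import *
p,d=snap("side","20");crop(p,270,230,340,300,7,"pics/ac.png")
plan(644.5,-251,34);print(manip.read_state()['moment'])
E
```

```text
at [ 641.1 -253.2   33.2] yaw -2.005 gap 54.5 F [-4.9 -5.   0.2] t 37.4 q [-0.43  0.78  1.22 -0.    1.15  1.58]
tool shift cm (fixed yaw): [-0.34 -0.22 -0.08] tool turn 0
[-1.15632075  1.05353907 -0.0264379 ]
```

View pics/ac.png

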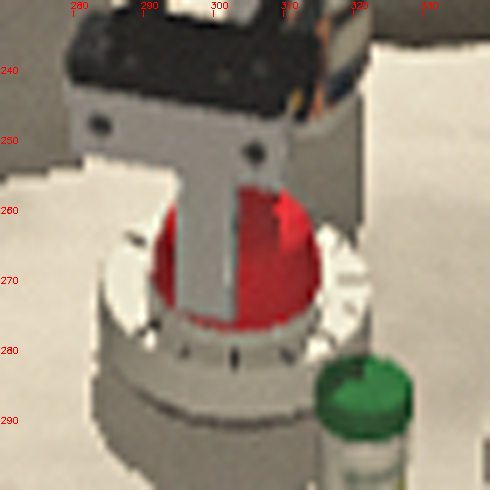

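Request:
{"name": "arm_command", "arguments": {"steps": [[0, [0.1, 0, 0], -0.12], [0, [0, 0, 0], -0.12], [0, [0, 0, 0], -0.12], [0, [0, 0, 0], -0.12], [0, [0, 0, 0], -0.12]]}}

```text
clock: 37.82
eef_pos: [641.0, -254.8, 33.3]
eef_rot: [3.141, -0.003, -1.415]
wrist_force: [-2.3, -12.5, -2.2]
finger_gap: 54.1
```

Request:
{"name": "arm_command", "arguments": {"steps": [[0, [0, 0, 0], -0.12], [0, [0, 0, 0], -0.12], [0, [0, 0, 0], -0.12], [0, [0, 0, 0], -0.12], [0, [0, 0, 0], -0.12]]}}

```text
clock: 38.23
eef_pos: [641.8, -256.2, 33.3]
eef_rot: [3.14, -0.005, -0.815]
wrist_force: [6.0, -20.2, -9.3]
finger_gap: 53.9
```

Request:
{"name": "arm_command", "arguments": {"steps": [[0, [0, 0, 0], -0.12], [0, [0, 0, 0], -0.12], [0, [0, 0, 0], -0.12], [0, [0, 0, 0], -0.12], [0, [0, 0, 0], -0.12]]}}

```text
clock: 38.65
eef_pos: [643.3, -256.7, 33.7]
eef_rot: [3.137, -0.008, -0.216]
wrist_force: [18.7, -22.2, -13.4]
finger_gap: 54.4
```

```bash
python3 - <<'E'
from h import *
p,d=snap("side","21");crop(p,270,220,340,300,7,"pics/ad.png")
plan(644.5,-251,34);print(manip.read_state()['moment'])
E
```

```text
at [ 643.4 -256.6   33.7] yaw -0.205 gap 54.4 F [ 18.3 -20.4 -11.5] t 38.7 q [-0.43  0.78  1.21 -0.    1.14 -0.22]
tool shift cm (fixed yaw): [-0.   -0.57 -0.03] tool turn 0
[-3.94211170e+00 -3.40271922e+00 -3.89181510e-03]
```

View pics/ad.png

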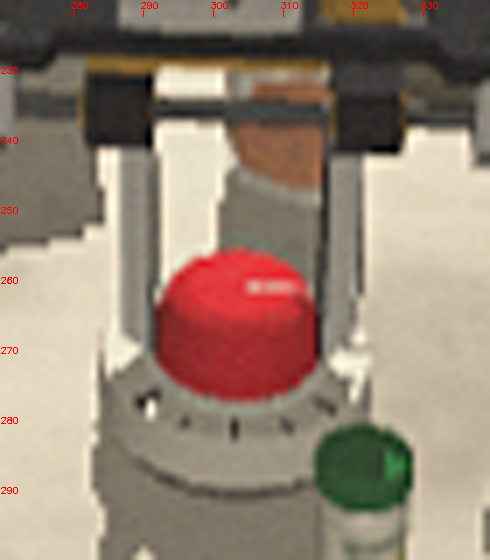

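Dial is turning: its line now points right, (308,261). But the grip is off-centre and side force is building (27 N), so I'll find the true axis from the recorded poses and regrip centred.

```bash
python3 - <<'E'
import numpy as np
D=np.array([(-2.5,642,-252),(-2.005,641.1,-253.2),(-1.415,641,-254.8),(-.815,641.8,-256.2),(-.216,643.3,-256.7)])
A=[];b=[]
for y,x,Y in D:
    c,s=np.cos(y),np.sin(y);A+=[[1,0,c,-s],[0,1,s,c]];b+=[x,Y]
r=np.linalg.lstsq(np.array(A),np.array(b),rcond=None);print(r)
E
```

```text
(array([ 6.43685322e+02, -2.54120436e+02,  1.97035677e-01, -2.71975599e+00]), array([0.04258305]), np.int32(4), array([2.91323236, 2.91323236, 1.23007204, 1.23007204]))
```

Request:
{"name": "arm_command", "arguments": {"steps": [[0.8, [0, 0, 0], 0], [0.8, [0, 0, 0], 0], [0.8, [0, 0, 0], 0]]}}

```text
clock: 38.95
eef_pos: [641.4, -252.9, 33.2]
eef_rot: [-3.141, 0.0, -0.22]
wrist_force: [-0.0, 0.2, 1.0]
finger_gap: 71.1
```

Request:
{"name": "arm_command", "arguments": {"steps": [[0.8, [0, 0, 0], 0.12], [0.8, [0, 0, 0], 0.12], [0.8, [0, 0, 0], 0.12], [0.8, [0, 0, 0], 0.12], [0.8, [0, 0, 0], 0.12]]}}

```text
clock: 39.37
eef_pos: [641.4, -252.6, 33.3]
eef_rot: [3.142, 0.0, -0.826]
wrist_force: [0.1, -0.5, -0.7]
finger_gap: 75.5
```

Request:
{"name": "arm_command", "arguments": {"steps": [[0.8, [0, 0, 0], 0.12], [0.8, [0.23, -0.12, 0], 0], [0.8, [0, 0, 0], 0], [0.8, [0, 0, 0], 0]]}}

```text
clock: 39.7
eef_pos: [643.9, -254.0, 33.2]
eef_rot: [-3.142, 0.0, -0.936]
wrist_force: [-0.6, 0.3, -0.6]
finger_gap: 75.1
```

```bash
python3 - <<'E'
from h import *
plan(643.7,-254.1,34)
E
```

```text
at [ 643.9 -254.    33.2] yaw -0.936 gap 75.1 F [-0.6  0.3 -0.6] t 39.7 q [-0.43  0.78  1.21  0.    1.15  0.51]
tool shift cm (fixed yaw): [ 0.    0.02 -0.08] tool turn 0
```

Centred. I'm gripping and measuring the reading before winding on.

Request:
{"name": "arm_command", "arguments": {"steps": [[0, [0, 0, 0], 0], [0, [0, 0, 0], 0], [0, [0, 0, 0], 0], [0, [0, 0, 0], 0], [0, [0, 0, 0], 0]], "force": 25}}

```text
clock: 40.12
eef_pos: [643.7, -254.0, 33.2]
eef_rot: [3.142, 0.0, -0.94]
wrist_force: [0.7, 0.5, -1.2]
finger_gap: 54.8
```

```bash
python3 - <<'E'
from h import *
p,d=snap("side","22");crop(p,270,230,340,300,8,"pics/ae.png")
plan(643.7,-254.1,34)
E
```

```text
at [ 643.7 -254.    33.2] yaw -0.94 gap 54.6 F [1.  0.2 0.1] t 40.2 q [-0.43  0.78  1.21  0.    1.15  0.51]
tool shift cm (fixed yaw): [ 0.    0.   -0.08] tool turn 0
```

View pics/ae.png

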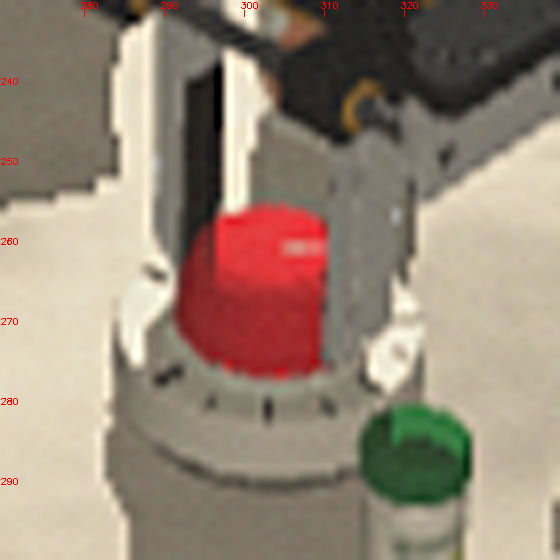

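Request:
{"name": "arm_command", "arguments": {"steps": [[0, [0, 0, 0], -0.12], [0, [0, 0, 0], -0.12], [0, [0, 0, 0], -0.12], [0, [0, 0, 0], -0.12], [0, [0, 0, 0], -0.12]]}}

```text
clock: 40.58
eef_pos: [643.6, -254.2, 33.2]
eef_rot: [3.141, 0.0, -0.334]
wrist_force: [-0.5, -1.1, -0.1]
finger_gap: 54.8
```

Request:
{"name": "arm_command", "arguments": {"steps": [[0, [0, 0, 0], -0.12], [0, [0, 0, 0], -0.12], [0, [0, 0, 0], -0.12], [0, [0, 0, 0], -0.12], [0, [0, 0, 0], -0.12]]}}

```text
clock: 41.0
eef_pos: [643.5, -254.3, 33.2]
eef_rot: [3.141, 0.0, 0.266]
wrist_force: [-0.3, -1.4, -1.0]
finger_gap: 54.6
```

Request:
{"name": "arm_command", "arguments": {"steps": [[0, [0, 0, 0], -0.12], [0, [0, 0, 0], -0.12], [0, [0, 0, 0], -0.12], [0, [0, 0, 0], -0.12], [0, [0, 0, 0], -0.12]]}}

```text
clock: 41.42
eef_pos: [643.6, -254.5, 33.2]
eef_rot: [3.141, 0.0, 0.866]
wrist_force: [-0.2, -2.6, -0.2]
finger_gap: 54.3
```

Request:
{"name": "arm_command", "arguments": {"steps": [[0, [0, 0, 0], -0.12], [0, [0, 0, 0], -0.12], [0, [0, 0, 0], -0.12], [0, [0, 0, 0], -0.12], [0, [0, 0, 0], -0.12]]}}

```text
clock: 41.83
eef_pos: [643.8, -254.6, 33.3]
eef_rot: [3.141, 0.001, 1.466]
wrist_force: [0.9, -4.1, -1.7]
finger_gap: 55.0
```

Request:
{"name": "arm_command", "arguments": {"steps": [[0, [0, 0, 0], -0.12], [0, [0, 0, 0], -0.12], [0, [0, 0, 0], -0.12], [0, [0, 0, 0], -0.07], [0, [0, 0, 0], 0]]}}

```text
clock: 42.25
eef_pos: [643.9, -254.6, 33.2]
eef_rot: [3.141, 0.001, 1.893]
wrist_force: [2.0, -4.2, -2.8]
finger_gap: 54.4
```

```bash
python3 - <<'E'
from h import *
p,d=snap("side","23");crop(p,270,230,340,300,8,"pics/af.png")
p,d=snap("top","23");crop(p,328,135,376,180,12.5,"pics/ag.png")
plan(643.7,-254.1,34);print(manip.read_state()['moment'])
E
```

```text
at [ 643.9 -254.6   33.3] yaw 1.887 gap 54.6 F [ 3.  -4.3 -3.3] t 42.4 q [-0.43  0.78  1.21 -0.    1.15 -2.32]
tool shift cm (fixed yaw): [ 0.05 -0.   -0.07] tool turn 0
[-0.89536381 -0.81748123 -0.00445107]
```

View pics/af.png

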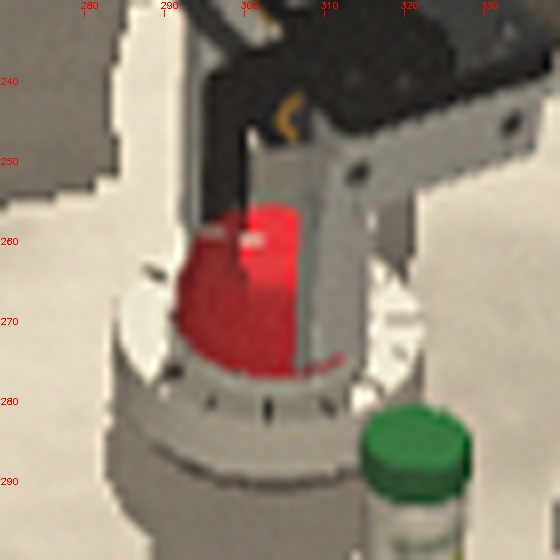

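View pics/ag.png

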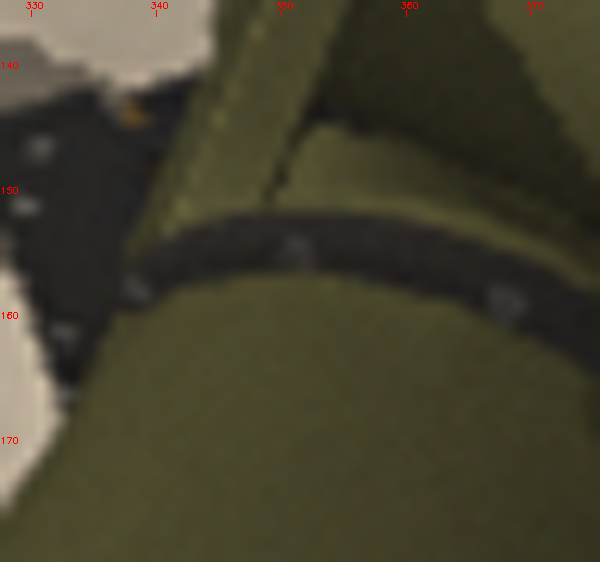

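```bash
python3 - <<'E'
from h import *
S=lambda x,y,z=55: ray("side",270+x/8-.5,230+y/8-.5,z)[:2]
a,b=S(260,241),S(205,231);d=b-a;print(a,b,np.arctan2(d[1],d[0]), "reading",(np.arctan2(d[1],d[0])+2.6155)%(2*np.pi))
# 60-mark in side view at crop (155,272)
print(S(155,272,27), "mark60 expected", np.array([644.9,-252.3])+40*np.array([np.cos(-2.6155+5.027),np.sin(-2.6155+5.027)]))
c=np.array([644.5,-252]);print(np.arctan2(*(b-c)[::-1])+2.6155,np.arctan2(*(a-c)[::-1])+2.6155)
E
```

```text
[ 640.45353281 -248.29334536] [ 625.3352454  -241.21462832] 2.7036889419262717 reading 5.319188941926272
[ 613.9860054  -223.56297861] mark60 expected [ 615.09549555 -225.62245299]
5.244497212059799 5.015495583232145
```

Request:
{"name": "arm_command", "arguments": {"steps": [[0, [0, 0, 0], -0.03], [0, [0, 0, 0], -0.03], [0, [0, 0, 0], 0]]}}

```text
clock: 42.6
eef_pos: [643.5, -254.8, 33.4]
eef_rot: [-3.141, 0.0, 1.948]
wrist_force: [-0.2, -4.7, -0.8]
finger_gap: 54.7
```

```bash
python3 - <<'E'
from h import *
s=manip.read_state();print(s['moment'],s['wrist_force'],s['eef_rot'],s['joints'])
p,d=snap("side","24");crop(p,270,230,340,300,8,"pics/ah.png")
E
```

```text
[-0.81383008 -0.06175525 -0.5908686 ] [-0.17845537 -4.74171448 -0.80022925] [-3.14124935e+00  4.86120323e-04  1.94754688e+00] [-4.29648721e-01  7.80589955e-01  1.20701914e+00 -6.38980275e-04
  1.15387036e+00 -2.37693679e+00]
```

View pics/ah.png

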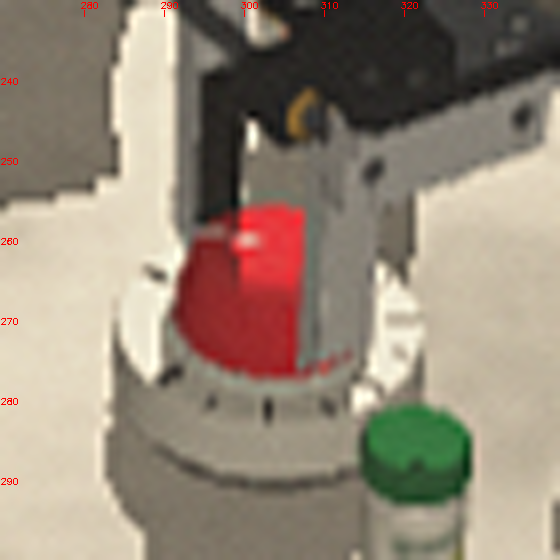

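Moment jumped to −0.59 N·m: the dial is at the far stop (5.236), past the top mark. I'm turning back down.

Request:
{"name": "arm_command", "arguments": {"steps": [[0, [0, 0, 0], 0.12], [0, [0, 0, 0], 0.12], [0, [0, 0, 0], 0.12], [0, [0, 0, 0], 0.12], [0, [0, 0, 0], 0.12]]}}

```text
clock: 43.07
eef_pos: [643.3, -254.5, 33.3]
eef_rot: [-3.141, 0.001, 1.341]
wrist_force: [-3.0, -2.7, 1.0]
finger_gap: 54.4
```

Request:
{"name": "arm_command", "arguments": {"steps": [[0, [0, 0, 0], 0.12], [0, [0, 0, 0], 0.12], [0, [0, 0, 0], 0.12], [0, [0, 0, 0], 0.12], [0, [0, 0, 0], 0.12]]}}

```text
clock: 43.48
eef_pos: [643.3, -254.2, 33.4]
eef_rot: [-3.141, 0.001, 0.741]
wrist_force: [-3.2, -1.7, 1.8]
finger_gap: 54.3
```

Request:
{"name": "arm_command", "arguments": {"steps": [[0, [0, 0, 0], 0.12], [0, [0, 0, 0], 0.12], [0, [0, 0, 0], 0.12], [0, [0, 0, 0], 0.12], [0, [0, 0, 0], 0.12]]}}

```text
clock: 43.9
eef_pos: [643.5, -253.9, 33.4]
eef_rot: [-3.141, 0.001, 0.141]
wrist_force: [-1.9, 0.0, 0.8]
finger_gap: 54.6
```

Request:
{"name": "arm_command", "arguments": {"steps": [[0, [0, 0, 0], 0.12], [0, [0, 0, 0], 0.12], [0, [0, 0, 0], 0.12], [0, [0, 0, 0], 0.12], [0, [0, 0, 0], 0.12]]}}

```text
clock: 44.32
eef_pos: [643.8, -253.7, 33.4]
eef_rot: [-3.141, 0.0, -0.459]
wrist_force: [-0.3, 0.5, -0.6]
finger_gap: 54.7
```

Request:
{"name": "arm_command", "arguments": {"steps": [[0, [0, 0, 0], 0.12], [0, [0, 0, 0], 0.12], [0, [0, 0, 0], 0.12], [0, [0, 0, 0], 0.12], [0, [0, 0, 0], 0.12]]}}

```text
clock: 44.73
eef_pos: [644.1, -253.8, 33.4]
eef_rot: [-3.141, -0.0, -1.059]
wrist_force: [3.3, 0.3, -1.5]
finger_gap: 54.6
```

Request:
{"name": "arm_command", "arguments": {"steps": [[0, [0, 0, 0], 0.12], [0, [0, 0, 0], 0.12], [0, [0, 0, 0], 0.12], [0, [0, 0, 0], 0.12], [0, [0, 0, 0], 0]]}}

```text
clock: 45.15
eef_pos: [644.3, -253.9, 33.4]
eef_rot: [-3.14, -0.0, -1.541]
wrist_force: [5.3, -0.9, -1.5]
finger_gap: 54.8
```

```bash
python3 - <<'E'
from h import *
s=manip.read_state();print(s['moment'],s['wrist_force'],s['eef_rot'])
p,d=snap("side","25");crop(p,270,230,340,300,8,"pics/ai.png")
E
```

```text
[-0.31334324 -1.0391511  -0.06761632] [ 5.25210582 -0.87687303 -1.46639035] [-3.14027133e+00 -1.55337838e-04 -1.54064500e+00]
```

View pics/ai.png

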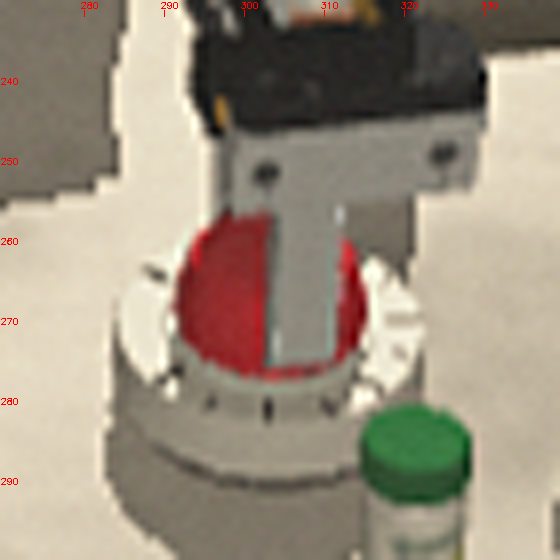

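Request:
{"name": "arm_command", "arguments": {"steps": [[0, [0, 0, 0], 0.04], [0, [0, 0, 0], 0.03], [0, [0, 0, 0], 0], [0.8, [0, 0, 0], 0], [0.8, [0, 0, 0], 0]]}}

```text
clock: 45.62
eef_pos: [643.6, -253.9, 33.3]
eef_rot: [3.141, 0.0, -1.601]
wrist_force: [0.0, -0.1, 0.6]
finger_gap: 64.3
```

Request:
{"name": "arm_command", "arguments": {"steps": [[0.8, [0, 0, 0], 0], [0.8, [0, 0, 0], 0], [0.8, [0, 0, -2], 0], [0.8, [0, 0, -4], 0], [0.8, [0, 0, -4], 0]]}}

```text
clock: 46.03
eef_pos: [642.9, -253.7, 133.2]
eef_rot: [3.138, 0.001, -1.6]
wrist_force: [0.5, -0.0, 0.3]
finger_gap: 75.2
```

Request:
{"name": "arm_command", "arguments": {"steps": [[0.8, [0, 0, -4], 0], [0.8, [0, 0, -4], 0], [0.8, [-2, -2, 0], 0], [0.8, [-3, -3, 0], 0], [0.8, [-3, -3, 0], 0]]}}

```text
clock: 46.45
eef_pos: [725.5, -177.3, 214.8]
eef_rot: [-3.14, -0.0, -1.602]
wrist_force: [0.4, -0.4, -0.0]
finger_gap: 75.3
```

Request:
{"name": "arm_command", "arguments": {"steps": [[0.8, [-3, -2, 0], 0], [0.8, [-4, 0, 0], 0], [0.8, [-4, 0, 0], 0], [0.8, [-3, 0, 0], 0], [0.8, [0, 0, 0], 0]]}}

```text
clock: 46.87
eef_pos: [749.1, -31.6, 213.3]
eef_rot: [3.141, 0.001, -1.594]
wrist_force: [-0.1, -0.0, 1.0]
finger_gap: 75.2
```

```bash
python3 - <<'E'
from h import *
p,d=snap("side","26");crop(p,278,245,332,295,12.5,"pics/aj.png")
p,d=snap("top","26");crop(p,328,135,376,180,12.5,"pics/ak.png")
plan(643.7,-254.1,34)
E
```

```text
at [749.  -37.  213.3] yaw -1.598 gap 75.5 F [ 0.3 -0.5  0.2] t 47.0 q [-0.1   0.79  0.77 -0.    1.58  1.5 ]
tool shift cm (fixed yaw): [21.99  9.93 17.93] tool turn 0
```

View pics/aj.png

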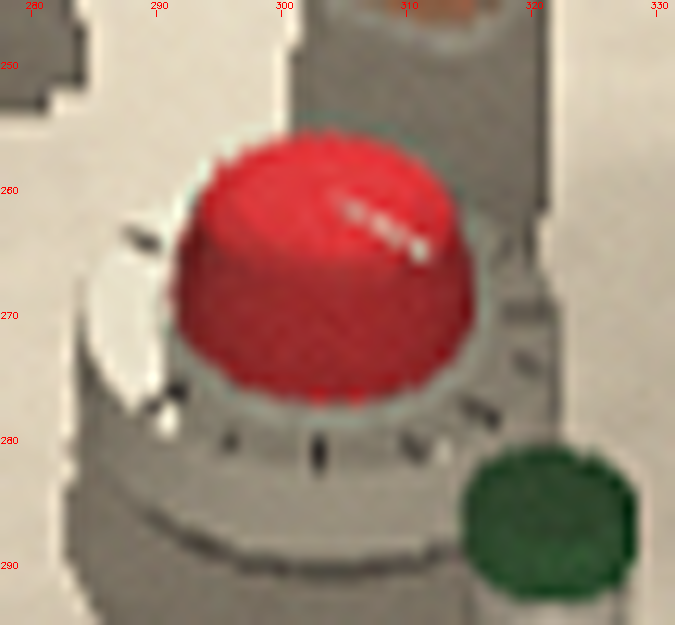

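View pics/ak.png

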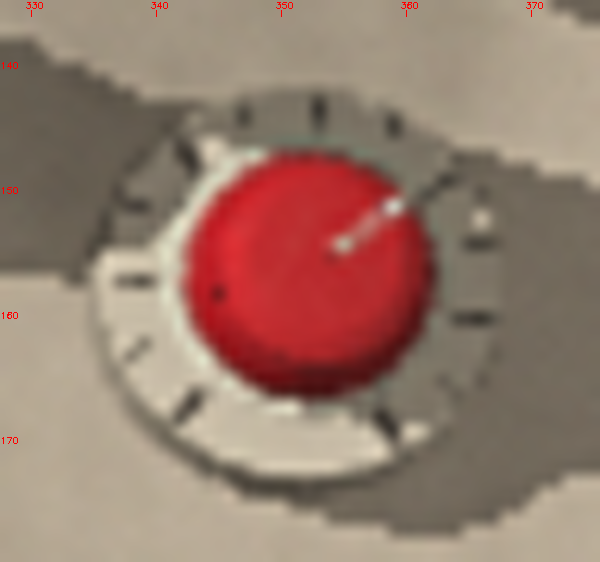

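```bash
python3 - <<'E'
from tm import *
def line(tag,n="top",box=(335,140,375,172)):
    p=np.load(f"{n}_p{tag}.npy").astype(float);u0,v0,u1,v1=box
    q=p[v0:v1,u0:u1];w=np.minimum(q[...,1],q[...,2]);red=(q[...,0]>100)
    return q,w
for tag in("17","26"):
    q,w=line(tag)
    mm=[]
    c=proj("top",(644.7,-252,55))
    for v in range(q.shape[0]):
        for u in range(q.shape[1]):
            U,V=u+335,v+140
            if np.hypot(U-c[0],V-c[1])<8.6 and w[v,u]>75: mm.append((U,V,w[v,u]-60))
    mm=np.array(mm);P=np.array([ray("top",a,b,55)[:2] for a,b,_ in mm]);W_=mm[:,2]
    m=(P*W_[:,None]).sum(0)/W_.sum();ev,e=np.linalg.eigh(((P-m)*W_[:,None]).T@(P-m));d=e[:,1]
    if d@(m-np.array([644.7,-252]))<0:d=-d
    print(tag,len(mm),m.round(1),"dir reading",(np.arctan2(d[1],d[0])+2.6155)%6.283,"centroid reading",[(np.arctan2(*(m-np.array(cc))[::-1])+2.6155)%6.283 for cc in((644.9,-252.3),(644,-251),(643.7,-253))])
P1,P2=W(340,244,55),W(395,204,55);print((np.arctan2(*(P2-P1)[::-1])+2.6155))
S=lambda x,y,z=55: ray("side",278+x/12.5-.5,245+y/12.5-.5,z)[:2]
P1,P2=S(335,200),S(425,250);print("side",np.arctan2(*(P2-P1)[::-1])+2.6155,P1,P2)
E
```

```text
17 14 [ 644.9 -260.3] dir reading 2.619923213176669 centroid reading [np.float64(1.0406935161579143), np.float64(1.1372678714879199), np.float64(1.2023131097256445)]
26 14 [ 654.3 -263.5] dir reading 1.8895197169243723 centroid reading [np.float64(1.7400021588568415), np.float64(1.7312647391688503), np.float64(1.831827197998554)]
1.683850234978882
side 1.7110899420676202 [ 645.12453688 -252.33776239] [ 658.56063594 -269.42358023]
```

```bash
python3 - <<'E'
from h import *
def rd(n,ta,tb,box):
    A=np.load(f"{n}_p{ta}.npy").astype(float);B=np.load(f"{n}_p{tb}.npy").astype(float)
    u0,v0,u1,v1=box;D=(A[...,1:].min(-1)-B[...,1:].min(-1))[v0:v1,u0:u1]
    red=np.minimum(A[...,0],B[...,0])[v0:v1,u0:u1]>120
    for s,t in((1,ta),(-1,tb)):
        m=(s*D>25)&red;v,u=np.nonzero(m);w=s*D[m]
        P=np.array([ray(n,a+u0,b+v0,55)[:2] for a,b in zip(u,v)])
        k=np.hypot(P[:,0]-644.3,P[:,1]+252)<25;P,w=P[k],w[k]
        mu=(P*w[:,None]).sum(0)/w.sum();ev,e=np.linalg.eigh(((P-mu)*w[:,None]).T@(P-mu));d=e[:,1]
        if d@(mu-np.array([644.3,-252]))<0:d=-d
        print(n,t,len(P),mu.round(1),np.sqrt(ev/w.sum()).round(1),"angle",np.arctan2(d[1],d[0]).round(3),"reading dir",((np.arctan2(d[1],d[0])+2.6155+.5)%6.283-.5).round(3),"centroid",((np.arctan2(*(mu-np.array([644.3,-252]))[::-1])+2.6155+.5)%6.283-.5).round(3))
rd("top","26","17",(340,143,366,170))
rd("side","26","10",(290,254,318,270))
E
```

```text
top 26 12 [ 652.2 -262.6] [1.2 6. ] angle -0.893 reading dir 1.722 centroid 1.688
top 17 9 [ 636.5 -258. ] [ 1.1 12. ] angle -2.657 reading dir -0.042 centroid 0.129
side 26 23 [ 648.6 -257.8] [ 3.5 15.4] angle -0.837 reading dir 1.778 centroid 1.689
side 10 16 [ 631.9 -258.4] [1.6 7.3] angle -2.533 reading dir 0.083 centroid -0.05
```

Readings agree at about 1.69–1.71 rad against 1.676, i.e. within half a minute. Final scene check.

Request:
{"name": "arm_command", "arguments": {"steps": [[0.8, [0, 0, -4], 0], [0.8, [0, 0, -4], 0], [0.8, [0, -1, -2], 0], [0.8, [0, 0, 0], 0], [0.8, [0, 0, 0], 0]]}}

```text
clock: 47.38
eef_pos: [759.4, -40.2, 314.0]
eef_rot: [-3.14, -0.0, -1.602]
wrist_force: [-0.2, 0.7, -1.5]
finger_gap: 74.7
```

```bash
python3 - <<'E'
from h import *
for n in("side","top"):
    p,d=snap(n,"27");cv2.imwrite(f"pics/{n}27.png",cv2.resize(p[:,:,::-1],(800,600),interpolation=cv2.INTER_CUBIC))
    a=np.load(f"{n}_p0.npy").astype(int)
plan(643.7,-254.1,34)
d=np.load("side_d27.npy");C=cloud("side",d)
m=(d>0)&(C[...,2]>98)&(C[...,2]<125)&(C[...,0]>480)&(C[...,0]<650)&(C[...,1]>-20)&(C[...,1]<160);print("lid z pts",m.sum(),np.percentile(C[m][:,2],[5,50,95]).round(1))
d0=np.load("side_d0.npy");C=cloud("side",d0);m=(d0>0)&(C[...,2]>98)&(C[...,2]<125)&(C[...,0]>480)&(C[...,0]<650)&(C[...,1]>-20)&(C[...,1]<160);print("before",m.sum(),np.percentile(C[m][:,2],[5,50,95]).round(1))
E
```

```text
at [758.7 -39.6 311.2] yaw -1.601 gap 75.1 F [ 0.   0.3 -0.4] t 47.5 q [-0.1   0.85  0.46 -0.    1.84  1.5 ]
tool shift cm (fixed yaw): [21.79 10.84 27.72] tool turn 0
lid z pts 1746 [104.3 111.2 114.8]
before 1747 [104.5 111.1 114.7]
```

View pics/side27.png

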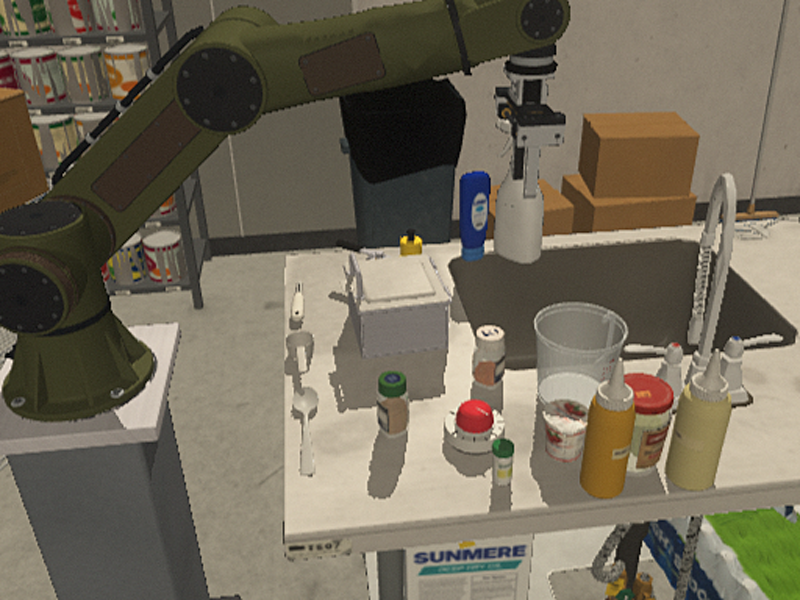

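View pics/top27.png

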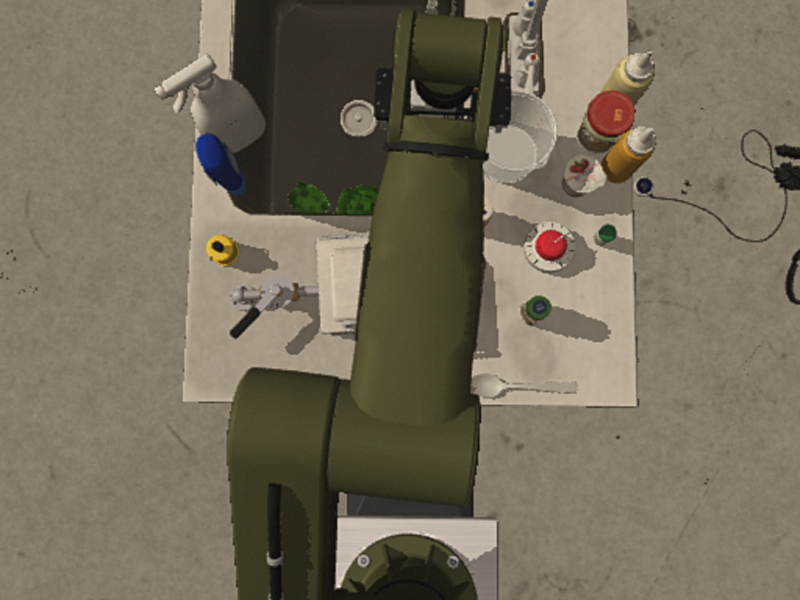

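The side and top views show the lid shut, at the same height as at the start (side 395,285). The lever is at 45° (top 257,310), the dial is at 20 (top 551,245), and the bystanders are in place. The arm is clear, so I'm handing in.

```bash
python3 -c "
from cell import manip
s=manip.read_state();print(s['clock'],abs(s['qd']).max());print(manip.sign_off())"
```

```text
47.4833 0.01724413069304979
the job is handed in; nothing more can be done
None
```

The job is done and handed in at 47.5 s. Only three moulds were present, and all three stood upright on the rack when I last saw them, just before I shut the lid. I could not see them afterwards.

- **Lid:** I lifted it fully back, where it stayed by itself, then lowered it shut by hand. Its measured height matches the start within 0.2 mm.
- **Valve:** set only after the lid was shut. The camera puts it at 0.786 rad from shut, against 0.785 for half open.
- **Timer:** wound past the top mark, then turned back to about 20 minutes.
    - **Far stop:** I ran it to the far stop (5.236 rad) to be sure it was past the mark; the torque jumped to 0.59 N·m there.
    - **Reading:** the better estimates put it at 1.68–1.72 rad against 1.676, so probably a fraction of a minute high. They scatter: rougher automatic line fits ran up to 1.89 and I set them aside.
- **Dial grip:** my first grip was off-centre and side force built up to about 30 N. I released, found the true axis from the recorded poses and regripped centred; side force then stayed under about 6 N.
- **Everything else:** the yellow look-alike and the other objects I could see looked unmoved in the last pictures. I checked this by eye, without measuring.

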